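# Strip the stone mill: left-hand clamp nut

### The job

Strip the little stone mill on the counter for cleaning: its hexagon clamp nut has a left-hand thread, so loosen it (the nut stays on the spindle) until the slotted washer under it is free, then draw the washer out sideways by its upright tab, and after that lift the millstone up off over the nut. Lay washer and millstone flat and gently on the floor of the aluminium tray, both the way up they were on the mill and neither on top of the other, and leave the nut loosened. Do not shift or tip the canister standing in the tray, the two jars or the brush.

Things in the scene. Friction and masses are not known exactly. Their poses are not given: they have to be found in the camera images.
- mill: Fixed stone mill: round wooden housing 160 mm across, steel top 84 mm high with a 48 mm pedestal, top at 100 mm, that carries the millstone on a 30 mm hub 6 mm high. Origin: on the counter, under the vertical spindle; z up. A feed tube with hopper (40 mm across, 190 mm high) stands 92 mm from the spindle on the mill's -x side. Left or right of the robot, any yaw.
- spindle_top (a point): Top end of the fixed upright spindle (14 mm in diameter), on its axis, 178 mm above the counter; it sticks through the nut.
- nut (a joint): Turn of the steel clamp nut, rad: 0 fully tight (hard stop), grows as it turns CLOCKWISE seen from above, to 3.0 (left-hand thread: clockwise loosens and lifts it 2.23 mm per rad). Starts at 0.05 to 0.3. Its foot sits in a 3 mm deep recess in the washer, which is free from 1.95 rad on (2.5 is comfortable). Stiff (0.1 N m), stays where left, never leaves the spindle.
- nut_top (a point): Centre of the nut's top face; turns and rises with it (174 mm above the counter when tight). The hexagon is 24 mm across flats, 27.7 mm across corners, and reaches 20 mm down from here; flats face along this point's +-y axis and every 60 degrees from it. Below it a round foot, 26 mm across, 8 mm high. The washer rim's top lies 25 mm below this point when the nut is tight.
- washer: Loose dark steel horseshoe washer, 90 g, on the millstone. Origin: underside, middle of its recess (on the spindle axis, play 4 mm); z up. Plate 6 mm thick, 48 mm wide (y), x -25 to 25 mm; 16 mm slot open to -x; rim to 9 mm height round a 30 mm recess; tongue along +x to a tab. Comes out along its own +x, 45 mm. On the mill its +x points away from the feed tube, within 0.7 rad.
- washer_tab (a point): Top centre of the washer's upright tab: 16 mm along washer x by 12 mm along y, 36 mm high from the washer's underside; 49 mm from the washer's origin along its +x.
- stone: Loose grey millstone ring, 62 mm outside diameter, 33 mm bore, 40 mm high, about 250 g, lying on the mill's pedestal. Origin: centre of its underside; z up. To come off it must rise until its underside is above the spindle top and the raised nut (about 180 mm).
- tray: Fixed open aluminium tray, 260 mm (its x) by 150 mm (its y), 22 mm high, walls and floor 5 mm thick. Origin: centre of its underside; z up.
- canister: Loose small steel canister, 40 mm in diameter, 55 mm high, standing somewhere in the tray. Origin: centre of its underside. To be left alone.
- jar: Loose glass storage jar with steel cap, 60 mm in diameter, 115 mm high, standing between mill and tray. Origin: centre of its underside. To be left alone.
- jar_small: Loose small amber jar with steel cap, 52 mm in diameter, 80 mm high. Origin: centre of its underside. To be left alone.
- brush: Loose hand brush lying on the counter to one side, about 200 mm long. To be left alone.
There are look-alikes about, which are no part of the job. Several things have the shape of the mill; the one meant has the colours described above. Leave any blue or red look-alike of the washer alone.

How it is judged:
On the way, in this order (a step that is already met when the one before it is completed fails the run):
1. the nut is loosened (clockwise) past 1.95 rad, the washer still under it (value of joint nut above 1.95 rad and horizontal distance between washer and spindle_top below 0.02 m), for 0.1 s.
2. the washer is drawn clear of the spindle, the stone still on the mill (horizontal distance between washer and spindle_top above 0.04 m and horizontal distance between stone and spindle_top below 0.01 m), for 0.1 s.
3. the millstone is off the spindle (horizontal distance between stone and spindle_top above 0.06 m), for 0.1 s.
At the end, for the whole second after the job is handed in: Washer and millstone both lie in the tray flat on its floor (right way up within 0.15 rad, underside less than 12 mm above the tray's underside, whose floor is 5 mm thick), at rest; the nut is still loosened past 1.9 rad; canister upright in the tray and both jars upright (x of washer in the frame of tray between -0.115 and 0.115 m and y of washer in the frame of tray between -0.065 and 0.065 m and z of each of washer, stone, canister in the frame of tray below 0.012 m and angle between each of washer, stone, canister, jar, jar_small's own z axis and vertical below 0.15 rad and x of stone in the frame of tray between -0.1 and 0.1 m and y of stone in the frame of tray between -0.05 and 0.05 m and x of canister in the frame of tray between -0.115 and 0.115 m and y of canister in the frame of tray between -0.065 and 0.065 m and value of joint nut above 1.9 rad and linear speed of each of washer, stone below 0.03 m/s); the robot touches nothing.
It fails at once if a bystander (canister, jars, brush) is shifted by more than 30 mm or tipped over (distance of any of canister, jar, jar_small, brush from where it was at the start of the episode above 0.03 m or angle between any of canister, jar, jar_small's own z axis and vertical above 0.5 rad).
It fails at once if the millstone or the washer is dropped (falls free of the fingers faster than 0.6 m/s, a drop of about 2 cm) ((linear speed of stone above 0.6 m/s and contact force between stone and the fingers below 0.5 N) or (linear speed of washer above 0.6 m/s and contact force between washer and the fingers below 0.5 N)).
It also fails if it takes over 72 s, if anything falls off the work surface, if the arm or the gripper's body presses on something with over 40 N, if the wrist force passes 120 N, or if a joint passes its speed limit or range.

### The arm

A 7-joint arm with a two-finger parallel gripper is mounted at the origin on the work surface. World frame = base frame: x ahead of the robot, y to its left, z up, the work surface at z = 0. Lengths are in m, angles in rad, forces in N, time in s.
With the tool pointing down it reaches from about 0.4 to 0.85 m from the base axis. Payload 10.4 kg.
Tool frame: the origin (TCP) lies midway between the tips of the shut fingers; the grasp point (between the pads) lies manip.pinch_z behind it (manip.pinch_z is the distance from the TCP to the grasp point, in m); z points along the fingers, y is the direction in which the jaws open and shut (so a half turn about z gives the same grasp; the last joint's range is limited). The gripper opens to 85 mm and grips with 20 to 120 N. Pads are 22 mm wide; open, the fingers measure 114 mm over their backs; the gripper's body (76 mm by 85 mm) begins 54 mm behind the grasp point. The pads swing forward as they close: fully open they stand 13 mm farther back than shut.
Start: joints at [1.224, 0.332, -0.065, 1.46, 0.022, 1.35, -0.088], TCP at [0.199, -0.593, 0.204] pointing down, gripper open.
Joint ranges: [-2.6, 2.6], [-0.5, 2.12], [-1.47, 1.34], [0.16, 2.42], [-1.27, 4.41], [0.06, 2.06], [-2.6, 2.6]. Speed limits (rad/s): [2.22, 2.22, 2.79, 2.79, 3.14, 3.14, 3.14].

### API

Orientations are given as a unit quaternion [x, y, z, w].
In Python, from workcell import manip gives the robot as it stands.
- The arm moves only by the shell command python3 -m handwheel 'ROWS' [FORCE]. ROWS is JSON, a list that holds one entry, the list of rows, each a list of 7 numbers: the shift along the tool's x, y, z in m, then the turn, a rotation vector about the tool's x, y, z in rad, then the finger opening in m, from 0 to 0.0854. In form: [[[tx, ty, tz, ax, ay, az, claw], ...]]. A call has 1 to 8 rows; each row is the pose to reach, as a shift and turn from the pose commanded when the call began, along the tool's axes at that moment; what a row does not reach only later rows make up. A row lasts 1/8 s, in which the tool goes at most 62.5 mm and 10.7 degrees, less where a joint would pass 70% of its speed; a pose out of reach is approached as far as the arm can. A call with a gripper value outside its range is refused whole. The fingers move at their own pace and stop on an object; FORCE is the grip in N (left out, the last holds). Time passes only in rows, so rows that repeat a pose let the fingers close. It gives the time, the measured TCP pose, the force and the opening at its end, in the units of the state.
- manip.get_obs(): the state, without advancing time (a new reading comes with each control period).
- manip.camera(name): name is "scene" or "top" or "wrist"; returns the picture (420x560x3 uint8, blue, green, red); there is no depth.
- manip.calibration(name): a dict with "fx", "fy", "cx", "cy" (pixels), "view" (4x4, takes a point from world to camera coordinates); the wrist camera has in their place "tool_from_camera" (4x4, takes a point from camera to tool coordinates, whose origin is the TCP and whose axes are the flange's). Camera axes: x right, y up, looking along -z (the intrinsics and any distortion apply to the point x, -y, -z); pixel columns grow to the right and rows downward; lengths in m; the calibration is good to about 2 mm. The wrist camera is an equidistant fisheye: a pixel r from the principal point sees the ray r / f radians off the axis. A picture is of the moment at which its call begins: read the wrist's pose just before it. calibration takes no time and is no camera call.
- manip.hand_in(): hands the job in, once; it reports no verdict.
The state is a dict: "clock": time; "joint_pos": joint angles; "joint_velocities": joint speeds; "tau": joint torques, N m; "position": TCP position; "ee_rot": TCP orientation; "ft_force": force on the tool from outside, world axes, zero at the start; "torque": the same for the moment, N m; "grip_width": opening from 0.0 (shut) to 1.0 (fully open).
Only numpy, scipy, OpenCV 4.12 (cv2) and the standard library are available. Lean on these libraries where they do the work, as an engineer would, in place of code of your own. Each camera call takes 0.05 s, during which the arm holds its last target.

## Working session

There is one attempt and no reset: what is moved stays moved. The work goes in short steps, Python scripts to look and compute and a shell command to move; the robot and the scene stay as the last step left them, time stands still between calls to the robot, and variables do not carry over. Pictures are saved under pics/ and viewed, and the job is handed in when it is done.

```bash
ls; mkdir -p pics
python3 - <<'E'
from workcell import manip
import cv2,numpy as np
o=manip.get_obs(); print(o); print(manip.pinch_z)
for n in("scene","top","wrist"):
    cv2.imwrite(f"pics/{n}0.png",manip.camera(n)); print(n,manip.calibration(n))
E
```

```text
pics
{'clock': 0.0, 'joint_pos': array([ 1.22441808,  0.33290011, -0.06473119,  1.46093461,  0.02160114,
        1.34989721, -0.08851447]), 'joint_velocities': array([-0.00158718, -0.00068923, -0.00054836,  0.0001118 ,  0.00047751,
        0.00019522,  0.00127749]), 'tau': array([ 1.18477997e-04, -6.25439644e+01,  4.94090316e-02, -3.91610777e+01,
        1.63959124e-02,  1.00249823e-02,  3.55108352e-05]), 'position': array([ 0.19872364, -0.59212968,  0.2029016 ]), 'ee_rot': array([ 9.86921383e-01,  1.61200692e-01, -1.44406621e-04, -7.07165022e-04]), 'ft_force': array([ 0.03802161, -0.23755073,  0.11070899]), 'torque': array([ 0.00934789,  0.01793031, -0.01568828]), 'grip_width': 1.00023637082827}
0.0187
scene {'fx': 449.70621143196684, 'fy': 449.70621143196684, 'cx': 279.85641541579236, 'cy': 208.75809282554343, 'view': array([[ 0.69188456,  0.72182019,  0.01647289, -0.35464725],
       [-0.56040344,  0.52249699,  0.64260787,  0.21845167],
       [ 0.4552403 , -0.45384193,  0.76601813, -1.4086224 ],
       [ 0.        ,  0.        ,  0.        ,  1.        ]])}
top {'fx': 383.289523863513, 'fy': 383.289523863513, 'cx': 286.08226060537106, 'cy': 209.1312721004548, 'view': array([[ 0.01932759, -0.99948618,  0.02556993, -0.02041157],
       [ 0.98723697,  0.02312186,  0.15757078, -0.54136462],
       [-0.15808104,  0.02219812,  0.98717659, -1.0080797 ],
       [ 0.        ,  0.        ,  0.        ,  1.        ]])}
wrist {'fx': 325.19226210127806, 'fy': 325.19226210127806, 'cx': 279.2462124260657, 'cy': 211.37308497745843, 'tool_from_camera': array([[-1.66459788e-03,  9.45342428e-01,  3.26075027e-01,
         8.32058024e-02],
       [ 9.99998405e-01,  1.78492506e-03, -6.98310616e-05,
        -7.75932343e-04],
       [-6.48033753e-04,  3.26074390e-01, -9.45343891e-01,
        -1.69231718e-01],
       [ 0.00000000e+00,  0.00000000e+00,  0.00000000e+00,
         1.00000000e+00]])}
```

View pics/scene0.png

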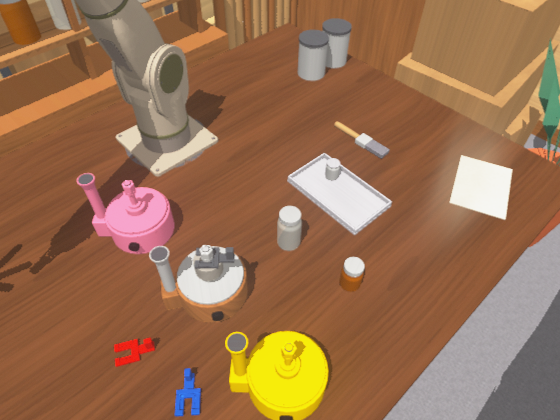

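View pics/top0.png

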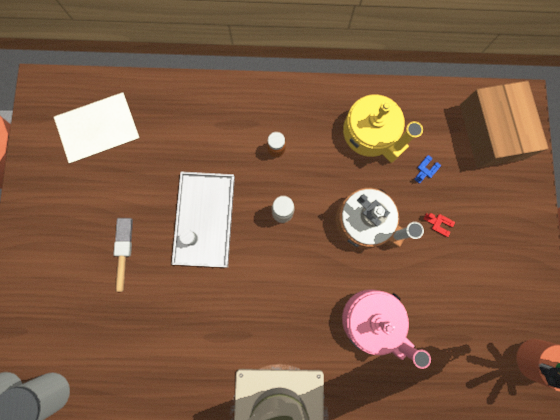

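View pics/wrist0.png

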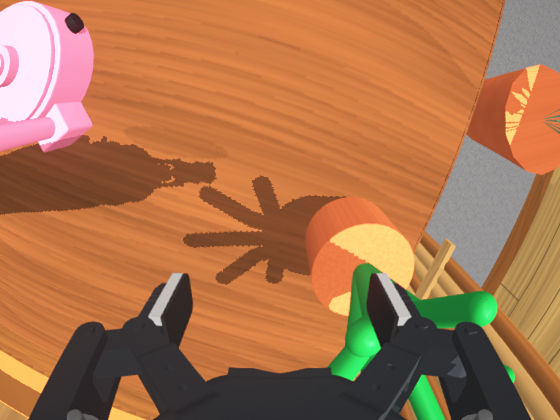

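The scene shows the steel-and-wood mill at top (370,217) / scene (210,275). The tray is at top (204,220) with the canister in it at (188,240). The jar is at (283,209), the small jar at (276,143), the brush at (122,255). Next I'll enlarge crops.

```bash
cat > h.py <<'E'
import numpy as np,cv2
from scipy.spatial.transform import Rotation as R
from workcell import manip
def ray(n,u,v):
    c=manip.calibration(n)
    d=np.array([(u-c["cx"])/c["fx"],-(v-c["cy"])/c["fy"],-1.]); V=c["view"]
    o=-V[:3,:3].T@V[:3,3]; return o,V[:3,:3].T@d
def at(n,u,v,z):
    o,d=ray(n,u,v); return o+d*(z-o[2])/d[2]
def proj(n,p):
    c=manip.calibration(n); q=c["view"][:3,:3]@p+c["view"][:3,3]
    return np.array([c["cx"]-c["fx"]*q[0]/q[2],c["cy"]+c["fy"]*q[1]/q[2]])
def pose(o=None):
    o=o or manip.get_obs(); return np.array(o["position"]),R.from_quat(o["ee_rot"])
def wat(u,v,z,pq=None):
    p,r=pq or pose(); c=manip.calibration("wrist")
    a=np.array([u-c["cx"],v-c["cy"]]);n=np.linalg.norm(a);t=n/c["fx"]
    d=np.array([a[0]/n*np.sin(t),-a[1]/n*np.sin(t),-np.cos(t)])
    T=c["tool_from_camera"];d=r.apply(T[:3,:3]@d);o=p+r.apply(T[:3,3])
    return o+d*(z-o[2])/d[2]
def wproj(P,pq=None):
    p,r=pq or pose(); c=manip.calibration("wrist");T=c["tool_from_camera"]
    q=T[:3,:3].T@(r.inv().apply(np.asarray(P)-p)-T[:3,3])
    t=np.arctan2(np.hypot(q[0],q[1]),-q[2]);n=np.hypot(q[0],q[1])
    return np.array([c["cx"]+c["fx"]*t*q[0]/n,c["cy"]-c["fx"]*t*q[1]/n])
def crop(src,dst,x,y,w,h,k):
    cv2.imwrite(dst,cv2.resize(cv2.imread(src)[y:y+h,x:x+w],None,fx=k,fy=k,interpolation=cv2.INTER_CUBIC))
E
python3 - <<'E'
from h import *
crop("pics/top0.png","pics/t1.png",320,165,120,100,6)
crop("pics/scene0.png","pics/s1.png",145,225,120,100,6)
crop("pics/top0.png","pics/t2.png",160,120,150,155,4)
for n,u,v,z in [("top",370,217,.084),("scene",210,275,.084),("top",415,231,.19),("scene",160,255,.19),("top",283,205,.115),("scene",290,214,.115),("top",276,138,.08),("scene",353,264,.08)]: print(n,u,v,at(n,u,v,z).round(3))
for u,v in [(181,173),(234,174),(227,267),(174,265)]: print(at("top",u,v,.022).round(3))
E
```

```text
top 370 217 [ 0.519 -0.23   0.084]
scene 210 275 [ 0.53  -0.234  0.084]
top 415 231 [ 0.473 -0.31   0.19 ]
scene 160 255 [ 0.484 -0.31   0.19 ]
top 283 205 [0.541 0.001 0.115]
scene 290 214 [0.544 0.    0.115]
top 276 138 [0.731 0.023 0.08 ]
scene 353 264 [0.728 0.023 0.08 ]
[0.641 0.289 0.022]
[0.642 0.14  0.022]
[0.382 0.148 0.022]
[0.384 0.292 0.022]
```

```bash
true
```

```text
(no output)
```

View pics/t1.png

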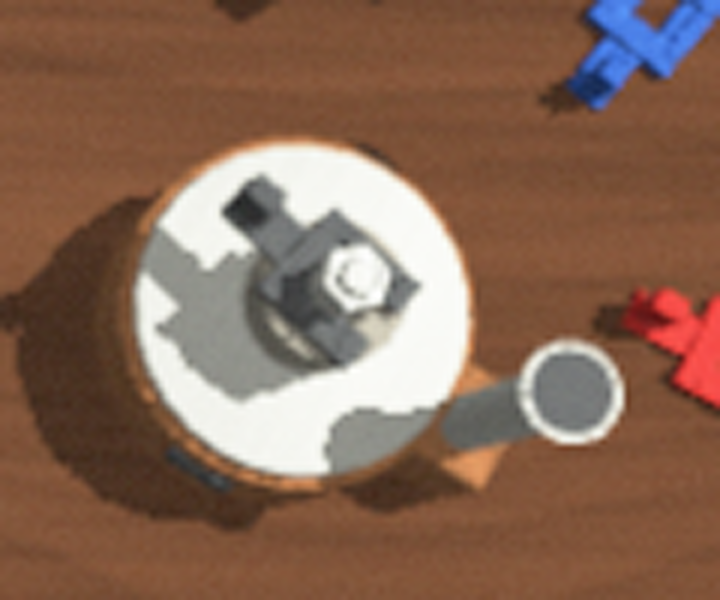

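View pics/s1.png

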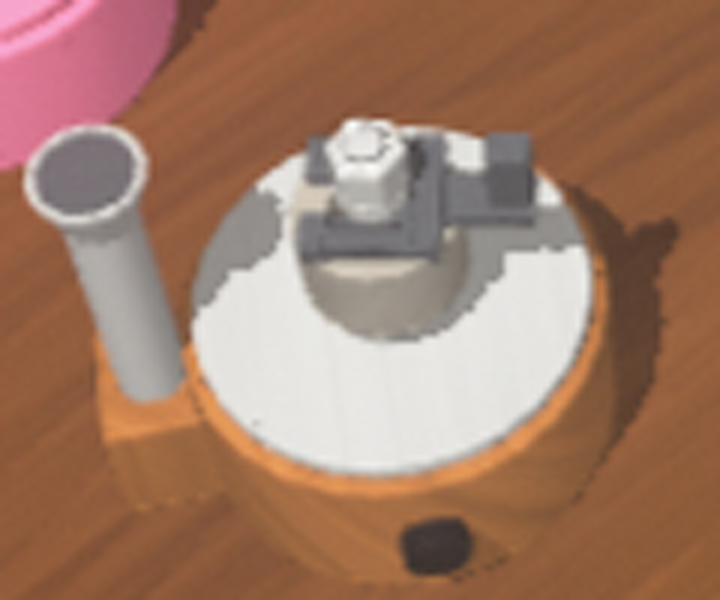

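View pics/t2.png

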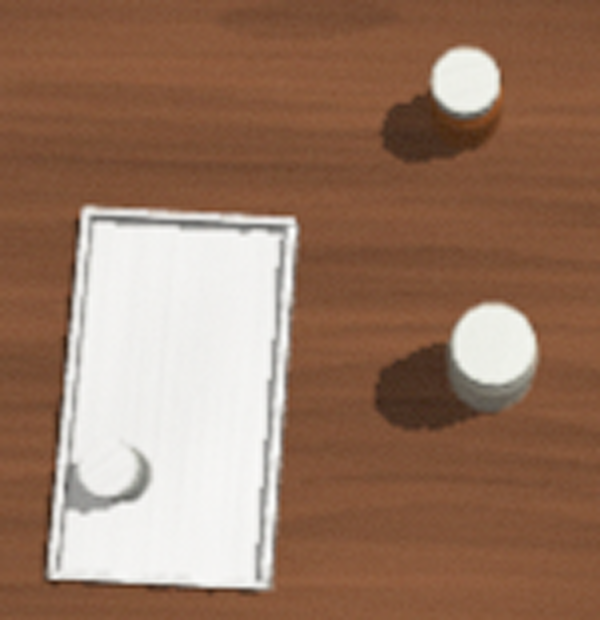

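Run:
```python
from h import *
for n in("top","scene"): print(ray(n,0,0)[0])
print(at("top",379.3,211.3,.176), at("scene",206.3,248.8,.176))
print("tube",at("top",320+570/6,165+390/6,.19),at("scene",145+87/6,225+172/6,.19))
print("tab", at("top",320+248/6,165+203/6,.176),at("top",320+262/6,165+188/6,.176),at("scene",145+509/6,225+147/6,.176))
print("millc",at("top",320+302/6,165+308/6,.084),at("scene",145+393/6,225+300/6,.084))
print("can",at("top",160+108/4,120+468/4,.06))
```

```text
[0.37549138 0.01449375 1.08097785]
[ 1.00905771 -0.4974407   0.9444936 ]
[ 0.52037974 -0.23013521  0.176     ] [ 0.52660561 -0.22830214  0.176     ]
tube [ 0.47552361 -0.31009766  0.19      ] [ 0.48070476 -0.30896975  0.19      ]
tab [ 0.54983825 -0.18706533  0.176     ] [ 0.55612464 -0.19280729  0.176     ] [ 0.56118097 -0.19396331  0.176     ]
millc [ 0.52109033 -0.23090359  0.084     ] [ 0.53116985 -0.23272349  0.084     ]
can [0.45806739 0.252657   0.06      ]
```

Nut top is about (0.523,-0.229) and the tab direction about 45° world, 49 mm out, which agrees with the spec. The tube lies 92 mm away at -120°, also as specified. I'll go above the mill.

```bash
python3 -m handwheel '[[[0,0,-0.06,0,0,0,0.085],[0.03,-0.017,-0.12,0,0,0,0.085],[0.08,-0.045,-0.15,0,0,0,0.085],[0.134,-0.076,-0.15,0,0,0,0.085],[0.188,-0.107,-0.15,0,0,0,0.085],[0.242,-0.138,-0.15,0,0,0,0.085],[0.296,-0.169,-0.15,0,0,0,0.085],[0.35,-0.2,-0.15,0,0,0,0.085]]]' 40
python3 - <<'E'
from h import *
o=manip.get_obs();print(o["joint_pos"].round(3),o["position"].round(4),R.from_quat(o["ee_rot"]).as_matrix().round(3),o["clock"])
cv2.imwrite("pics/w1.png",manip.camera("wrist"))
E
```

```text
clock: 1.15
position: [0.4641, -0.2942, 0.3537]
ee_rot: [0.987, 0.161, -0.0, 0.0]
ft_force: [0.6, -0.6, 0.7]
grip_width: 0.994
[ 0.774  0.149 -0.336  1.381  0.049  1.619 -0.803] [ 0.4641 -0.2942  0.3537] [[ 0.948  0.318 -0.   ]
 [ 0.318 -0.948 -0.   ]
 [-0.     0.    -1.   ]] 1.15
```

View pics/w1.png

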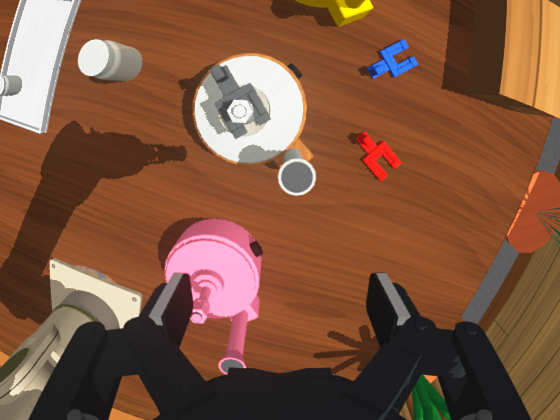

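Run:
```python
from h import *
crop("pics/w1.png","pics/w1c.png",180,40,150,160,5)
print(wat(239,111,.176),wat(297,177,.19))
```

```text
[ 0.52748881 -0.21940384  0.176     ] [ 0.48221178 -0.29974876  0.19      ]
```

View pics/w1c.png

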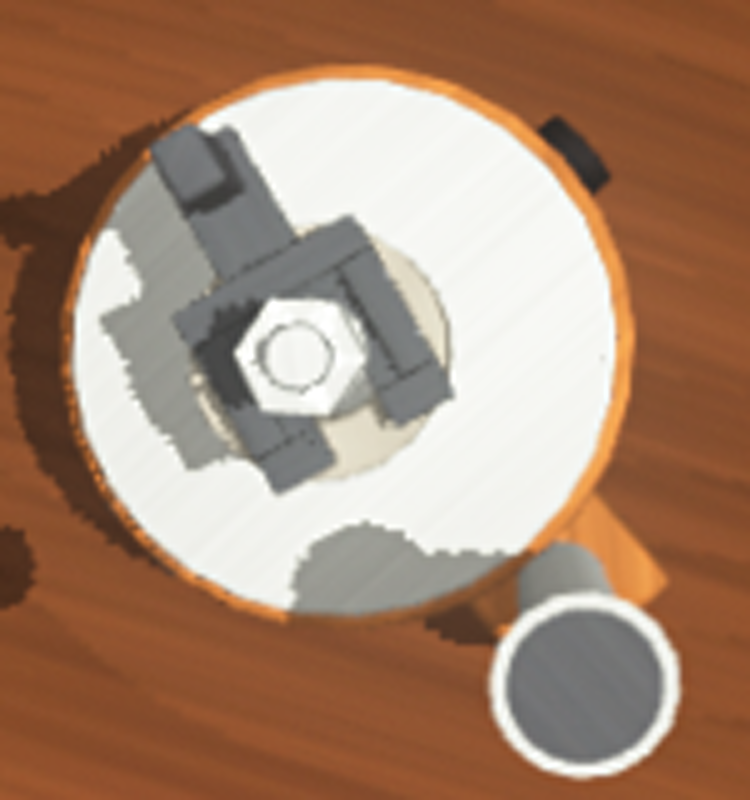

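```bash
python3 -m handwheel '[[[0.04,-0.022,0.03,0,0,0,0.085],[0.075,-0.0435,0.07,0,0,0,0.085],[0.075,-0.0435,0.07,0,0,0,0.085],[0.075,-0.0435,0.07,0,0,0,0.085]]]' 40
python3 - <<'E'
from h import *
o=manip.get_obs();print(o["joint_pos"].round(3),o["position"].round(4),o["clock"])
cv2.imwrite("pics/w2.png",manip.camera("wrist"))
crop("pics/w2.png","pics/w2c.png",180,100,200,200,4)
E
```

```text
clock: 1.7
position: [0.5202, -0.2315, 0.284]
ee_rot: [0.987, 0.161, -0.0, 0.0]
ft_force: [-0.0, -0.9, 0.2]
grip_width: 0.994
[ 0.674  0.205 -0.395  1.465  0.079  1.487 -0.968] [ 0.5202 -0.2315  0.284 ] 1.7
```

View pics/w2.png

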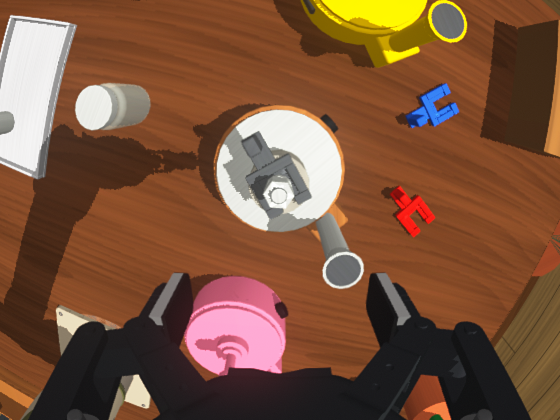

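View pics/w2c.png

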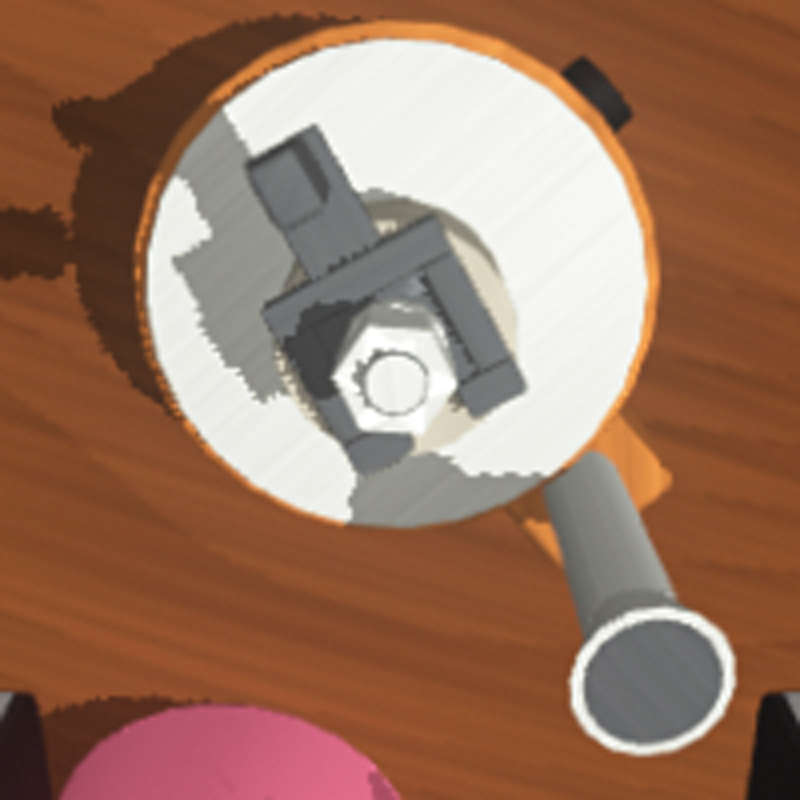

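Run:
```python
from h import *
f=lambda x,y,z:wat(180+x/4,100+y/4,z)
print(pose()[0])
s=f(395,384,.178);print(s)
for x,y in[(333,378),(365,325),(440,335),(457,382),(420,437),(360,432)]:
    p=f(x,y,.1745)-f(395,380,.1745);print(p[:2].round(4),np.hypot(*p[:2]).round(4),np.degrees(np.arctan2(p[1],p[0])).round(1))
print("tab",f(282,172,.176)-s,"tube",f(652,682,.19)-s)
```

```text
[ 0.5202105  -0.23204442  0.28448622]
[ 0.52224676 -0.23024967  0.178     ]
[-0.0039  0.0133] 0.0139 106.4
[0.0099 0.0103] 0.0143 46.0
[ 0.013  -0.0062] 0.0144 -25.5
[ 0.0039 -0.0133] 0.0139 -73.5
[-0.011  -0.0096] 0.0146 -138.8
[-0.0141  0.0037] 0.0146 165.4
tab [ 0.03687338  0.03770944 -0.002     ] tube [-0.04649406 -0.07899234  0.012     ]
```

Nut flats face about 16° (mod 60), spindle about (0.5225,-0.230). I'll pre-rotate counter-clockwise 1.527 rad so the tool's y axis lies at 16°, and narrow the fingers.

```bash
python3 -m handwheel '[[[0.003,-0.001,0,0,0,-0.18,0.036],[0.003,-0.001,0,0,0,-0.36,0.036],[0.003,-0.001,0,0,0,-0.54,0.036],[0.003,-0.001,0,0,0,-0.72,0.036],[0.003,-0.001,0,0,0,-0.9,0.036],[0.003,-0.001,0,0,0,-1.08,0.036],[0.003,-0.001,0,0,0,-1.26,0.036],[0.003,-0.001,0,0,0,-1.44,0.036]]]' 40;  python3 -m handwheel '[[[0,0,0.02,0,0,-0.087,0.036],[0,0,0.04,0,0,-0.087,0.036],[0,0,0.04,0,0,-0.087,0.036],[0,0,0.04,0,0,-0.087,0.036]]]' 40;python3 - <<'E'
from h import *
o=manip.get_obs();print(o["joint_pos"].round(3),o["position"].round(4),o["clock"],pose(o)[1].as_matrix().round(3),o["grip_width"])
cv2.imwrite("pics/w3.png",manip.camera("wrist"))
print(wproj([.5225,-.23,.178]))
E
```

```text
clock: 2.75
position: [0.5227, -0.2305, 0.2849]
ee_rot: [0.634, 0.773, -0.0, 0.001]
ft_force: [-0.5, -0.2, -0.3]
grip_width: 0.423
clock: 3.25
position: [0.5232, -0.2297, 0.2452]
ee_rot: [0.602, 0.798, 0.0, 0.001]
ft_force: [-0.1, -0.2, 0.6]
grip_width: 0.42
[ 0.794  0.238 -0.546  1.522  0.125  1.415  0.52 ] [ 0.5232 -0.2297  0.2452] 3.25 [[-0.275  0.961  0.002]
 [ 0.961  0.275 -0.001]
 [-0.001  0.001 -1.   ]] 0.4200187884436503
[279.2216595  215.37000047]
```

View pics/w3.png

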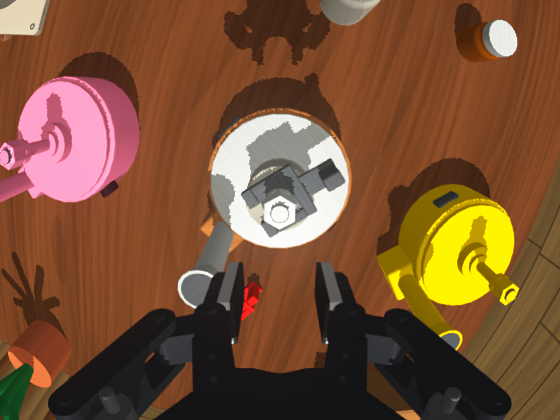

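Run:
```python
from h import *
crop("pics/w3.png","pics/w3c.png",220,140,140,110,5)
```

```text
(no output)
```

View pics/w3c.png

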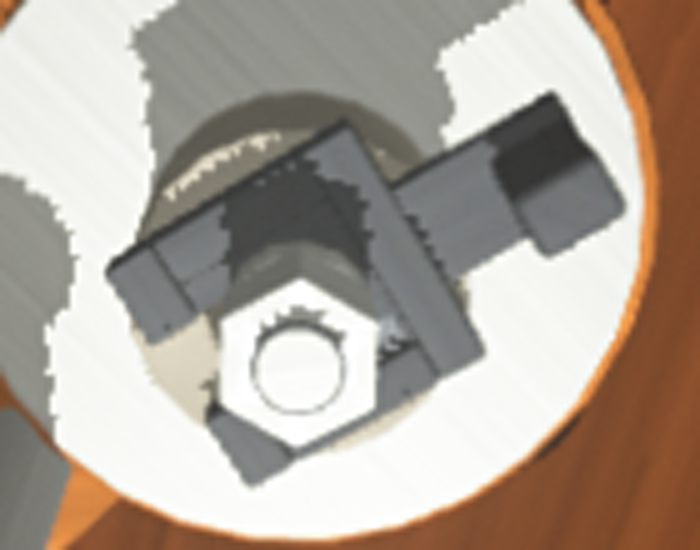

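Flats are vertical in this view (x 222 and 378 in the crop) and the spindle falls at the predicted pixel, so the alignment is good. I'll descend and grip the nut.

```bash
python3 -m handwheel '[[[0,0,0.04,0,0,0,0.036],[0,0,0.07,0,0,0,0.036],[0,0,0.085,0,0,0,0.036],[0,0,0.0925,0,0,0,0.036],[0,0,0.0925,0,0,0,0.036],[0,0,0.0925,0,0,0,0.02],[0,0,0.0925,0,0,0,0.02],[0,0,0.0925,0,0,0,0.02]]]' 60
python3 - <<'E'
from h import *
o=manip.get_obs();print(o["position"].round(4),o["ft_force"],o["torque"],o["grip_width"])
cv2.imwrite("pics/w4.png",manip.camera("wrist"))
E
```

```text
clock: 4.3
position: [0.5232, -0.229, 0.1516]
ee_rot: [0.602, 0.799, 0.0, 0.0]
ft_force: [0.1, -0.1, 0.7]
grip_width: 0.236
[ 0.5232 -0.229   0.1516] [ 0.1108302  -0.13757538  0.67100791] [-0.03027911  0.03359997 -0.00892264] 0.23611763475755437
```

View pics/w4.png

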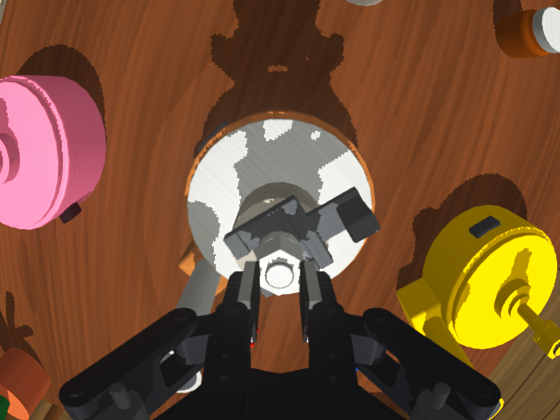

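Run:
```python
from h import *
crop("pics/w4.png","pics/w4c.png",200,170,170,150,4)
p,r=pose();print(wproj([.5225,-.23,.178]),wproj(p),wproj(p-r.apply([0,0,.0187])))
cv2.imwrite("pics/s4.png",manip.camera("scene"))
crop("pics/s4.png","pics/s4c.png",135,190,140,120,5)
```

```text
[279.65060012 279.03711677] [281.12671265 254.30254266] [281.31257576 270.08261804]
```

View pics/w4c.png

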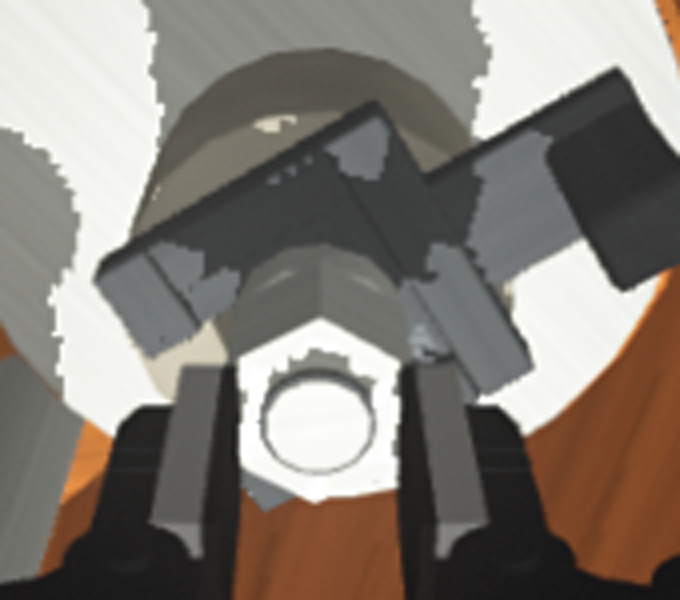

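View pics/s4c.png

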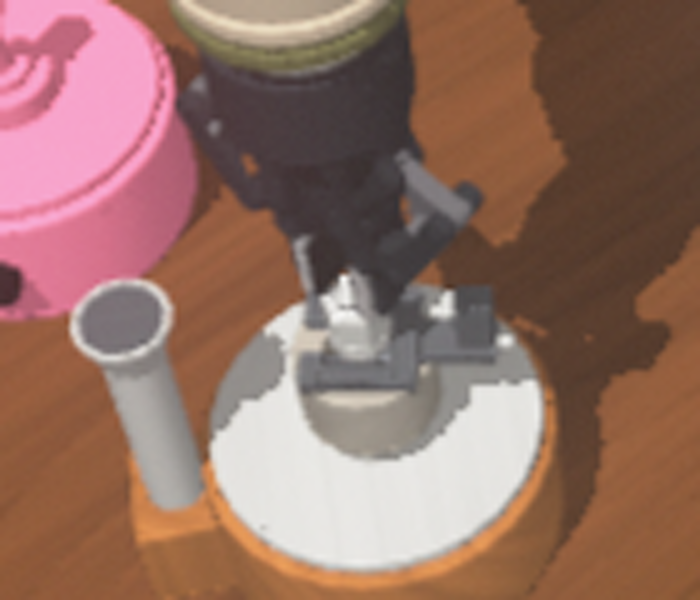

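The pads sit on both flats. I'll close fully with force and turn clockwise, rising with the thread.

```bash
python3 -m handwheel '[[[0,0,0,0,0,0,0.0],[0,0,0,0,0,0,0.0],[0,0,-0.0002,0,0,0.1,0.0],[0,0,-0.0005,0,0,0.24,0.0],[0,0,-0.0009,0,0,0.4,0.0],[0,0,-0.0013,0,0,0.56,0.0],[0,0,-0.0016,0,0,0.72,0.0],[0,0,-0.0016,0,0,0.72,0.0]]]' 70
python3 - <<'E'
from h import *
o=manip.get_obs();print(o["joint_pos"].round(3),o["position"].round(4),o["ft_force"].round(2),o["torque"].round(2),o["grip_width"])
cv2.imwrite("pics/w5.png",manip.camera("wrist"))
crop("pics/w5.png","pics/w5c.png",200,170,170,150,4)
E
```

```text
clock: 5.4
position: [0.5231, -0.2288, 0.1529]
ee_rot: [0.844, 0.536, -0.0, 0.0]
ft_force: [-0.2, 0.8, -0.3]
grip_width: 0.001
[ 0.709  0.281 -0.445  1.657  0.127  1.232 -0.202] [ 0.5231 -0.2288  0.1529] [-0.2   0.8  -0.26] [-0.03  0.   -0.04] 0.0011531803864900814
```

View pics/w5c.png

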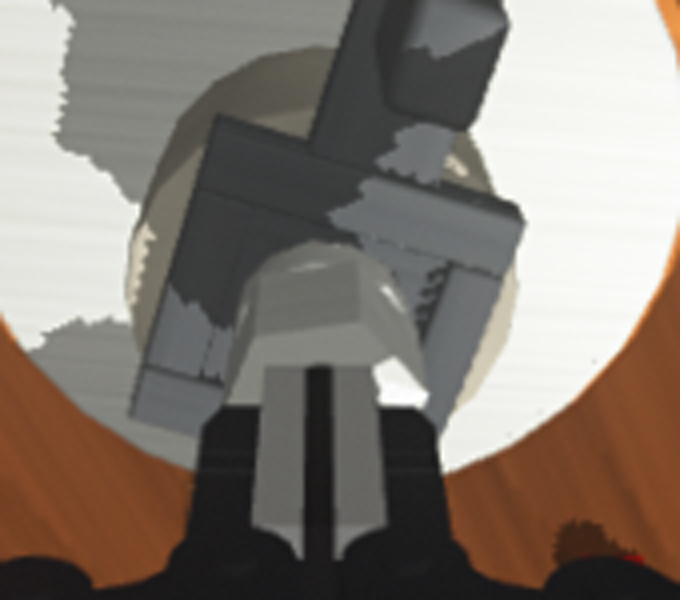

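Run:
```python
from h import *
for n in("scene","top"):
    cv2.imwrite(f"pics/{n}5.png",manip.camera(n))
p,r=pose()
c=proj("scene",p);print(c,proj("scene",np.array([.5225,-.23,.178])),proj("top",p))
crop("pics/scene5.png","pics/s5c.png",165,210,80,70,10)
```

```text
[206.23898144 254.23815395] [204.31548051 247.51364319] [376.26375514 211.65950152]
```

View pics/s5c.png

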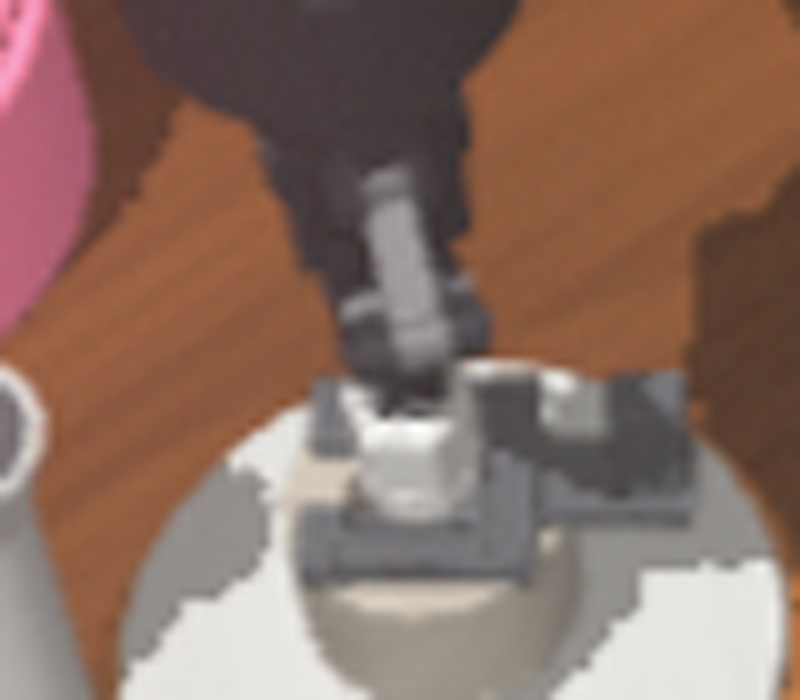

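The fingers shut completely (opening 0.001) without contact, so the tips are above the spindle top. Wrist picture scale (pad tips row 262, 74 px for 36 mm) and the scene picture both put the tips about 25-28 mm behind the reported TCP. I'll back up, reopen, rotate back, and descend deeper with checks.

```bash
python3 -m handwheel '[[[0,0,-0.03,0,0,0,0.036],[0,0,-0.03,0,0,-0.18,0.036],[0,0,-0.03,0,0,-0.36,0.036],[0,0,-0.03,0,0,-0.54,0.036],[0,0,-0.03,0,0,-0.72,0.036],[0,0,0.0,0,0,-0.72,0.036],[0,0,0.01,0,0,-0.72,0.036],[0,0,0.01,0,0,-0.72,0.036]]]' 60
python3 - <<'E'
from h import *
o=manip.get_obs();print(o["joint_pos"].round(3),o["position"].round(4),o["ft_force"].round(2),o["torque"].round(2),o["grip_width"])
cv2.imwrite("pics/w6.png",manip.camera("wrist"))
crop("pics/w6.png","pics/w6c.png",200,170,170,150,4)
cv2.imwrite("pics/s6.png",manip.camera("scene"))
crop("pics/s6.png","pics/s6c.png",165,210,80,70,10)
E
```

```text
clock: 6.55
position: [0.5227, -0.2288, 0.1425]
ee_rot: [0.601, 0.799, -0.0, -0.001]
ft_force: [0.8, -0.3, 0.3]
grip_width: 0.423
[ 0.778  0.303 -0.53   1.665  0.161  1.218  0.493] [ 0.5227 -0.2288  0.1425] [ 0.81 -0.28  0.31] [ 0.03 -0.04 -0.01] 0.4233524227109289
```

View pics/w6c.png

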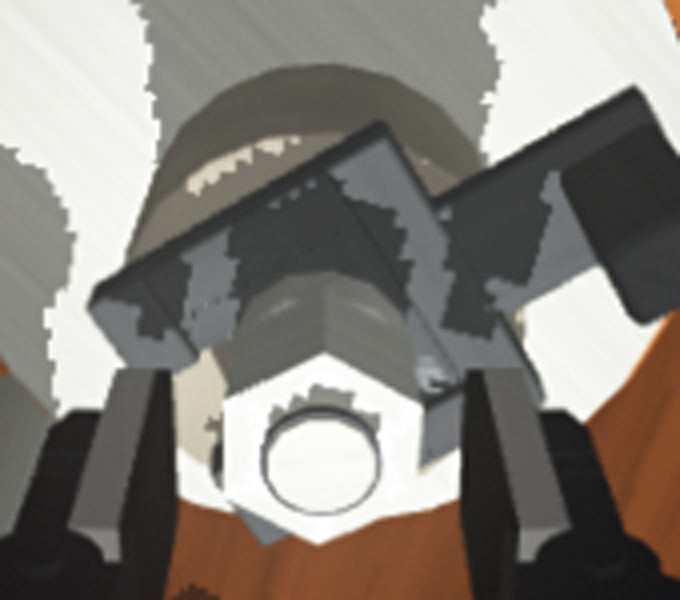

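View pics/s6c.png

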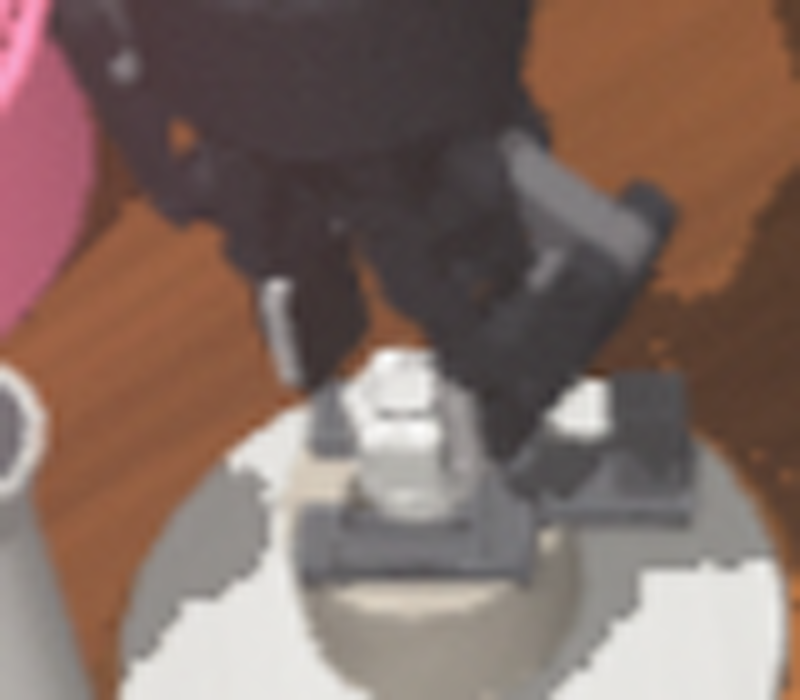

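```bash
python3 -m handwheel '[[[0,0,0.006,0,0,0,0.036],[0,0,0.012,0,0,0,0.036],[0,0,0.012,0,0,0,0.036]]]' 60
python3 - <<'E'
from h import *
o=manip.get_obs();print(o["joint_pos"].round(3),o["position"].round(4),o["ft_force"].round(2),o["torque"].round(2),o["grip_width"])
cv2.imwrite("pics/w7.png",manip.camera("wrist"))
crop("pics/w7.png","pics/w7c.png",200,170,170,150,4)
cv2.imwrite("pics/s7.png",manip.camera("scene"))
crop("pics/s7.png","pics/s7c.png",165,210,80,70,10)
p,r=pose(o)
for d in (0,.015,.025,.03):
  for s in(-1,1): print(d,s,proj("scene",p+r.apply([-.011,s*.018,-d])).round(1),proj("scene",p+r.apply([.011,s*.018,-d])).round(1),wproj(p+r.apply([.011,s*.018,-d])).round(1))
E
```

```text
clock: 7.02
position: [0.5227, -0.2288, 0.1303]
ee_rot: [0.601, 0.799, -0.0, -0.0]
ft_force: [-0.0, 0.7, -0.3]
grip_width: 0.419
[ 0.776  0.313 -0.528  1.68   0.168  1.195  0.487] [ 0.5227 -0.2288  0.1303] [-0.05  0.73 -0.25] [ 0.03  0.01 -0.  ] 0.41873252326030846
0 -1 [197.5 260.1] [203.6 252.8] [249.  236.3]
0 1 [211.2 267.4] [217.2 260. ] [312.2 236.2]
0.015 -1 [196.6 256.2] [202.8 248.9] [246.6 247.6]
0.015 1 [210.4 263.6] [216.5 256. ] [314.8 247.5]
0.025 -1 [196.  253.6] [202.3 246.2] [244.8 256.2]
0.025 1 [210.  260.9] [216.1 253.4] [316.8 256. ]
0.03 -1 [195.7 252.2] [202.  244.8] [243.8 260.8]
0.03 1 [209.7 259.6] [215.9 252. ] [317.9 260.7]
```

View pics/w7c.png

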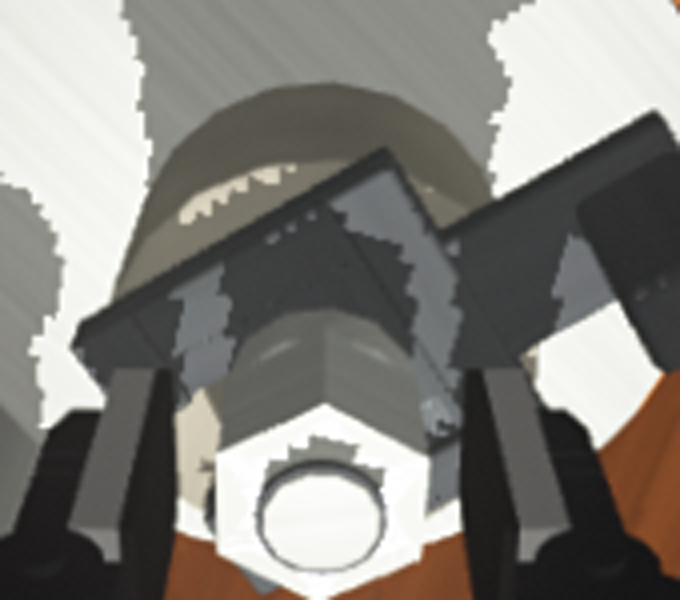

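View pics/s7c.png

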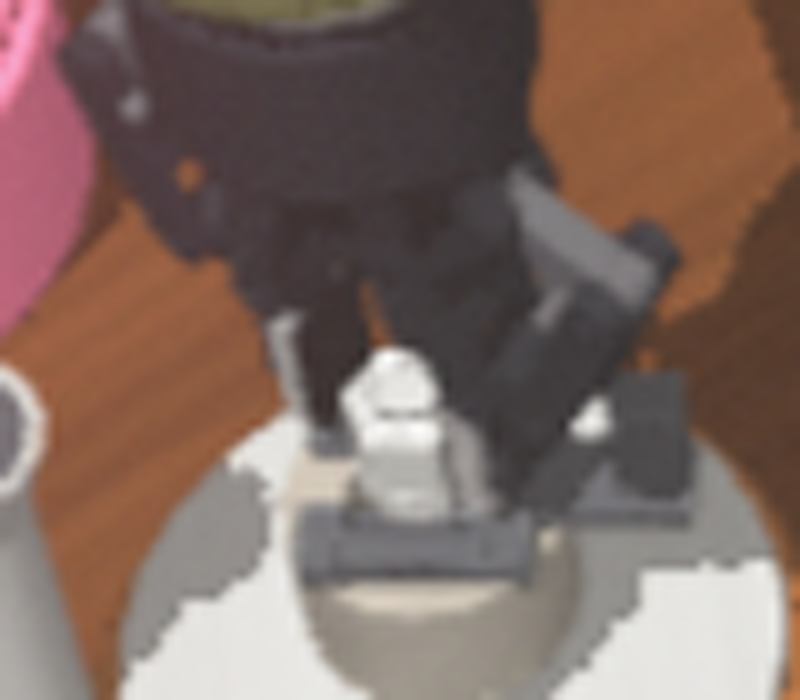

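Tips now sit next to the hexagon (offset about 27 mm, tips at about z=0.157). Closing.

```bash
python3 -m handwheel '[[[0,0,0,0,0,0,0.02],[0,0,0,0,0,0,0.01],[0,0,0,0,0,0,0.01],[0,0,0,0,0,0,0.01]]]' 70
python3 - <<'E'
from h import *
o=manip.get_obs();print(o["joint_pos"].round(3),o["position"].round(4),o["ft_force"].round(2),o["torque"].round(2),o["grip_width"]*85.4)
cv2.imwrite("pics/w8.png",manip.camera("wrist"))
crop("pics/w8.png","pics/w8c.png",200,170,170,150,4)
E
```

```text
clock: 7.62
position: [0.5231, -0.2289, 0.1312]
ee_rot: [0.602, 0.799, -0.0, 0.0]
ft_force: [-1.8, 0.4, 6.5]
grip_width: 0.255
[ 0.776  0.312 -0.528  1.679  0.167  1.195  0.487] [ 0.5231 -0.2289  0.1312] [-1.82  0.35  6.52] [ 0.15  0.49 -0.06] 21.75153014430688
```

View pics/w8c.png

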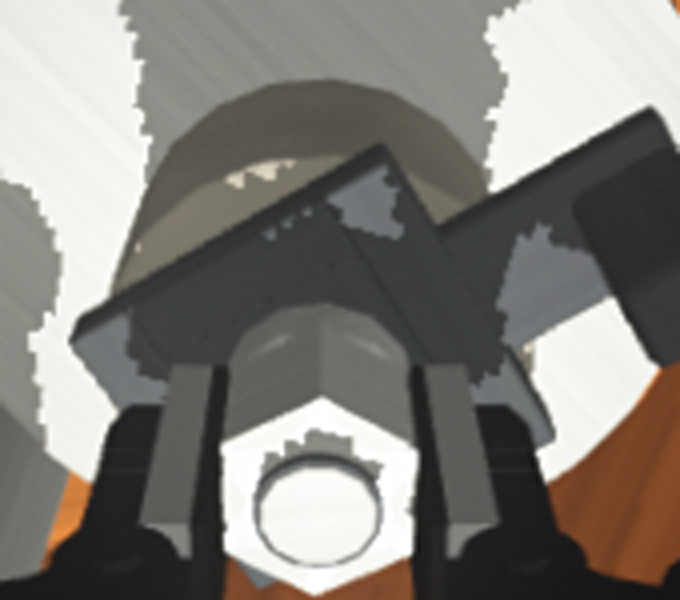

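It grips now: stopped at 21.8 mm with a reaction force. Turn.

```bash
python3 -m handwheel '[[[0,0,-0.0008,0,0,0.08,0.0],[0,0,-0.0010,0,0,0.22,0.0],[0,0,-0.0014,0,0,0.38,0.0],[0,0,-0.0018,0,0,0.54,0.0],[0,0,-0.0021,0,0,0.7,0.0],[0,0,-0.0025,0,0,0.86,0.0],[0,0,-0.0028,0,0,1.0,0.0],[0,0,-0.0028,0,0,1.0,0.0]]]' 80
python3 - <<'E'
from h import *
o=manip.get_obs();print(o["joint_pos"].round(3),o["position"].round(4),o["ft_force"].round(2),o["torque"].round(2),o["grip_width"]*85.4)
cv2.imwrite("pics/w9.png",manip.camera("wrist"))
crop("pics/w9.png","pics/w9c.png",200,170,170,150,4)
E
```

```text
clock: 8.68
position: [0.5237, -0.2291, 0.1336]
ee_rot: [0.911, 0.413, 0.001, 0.001]
ft_force: [4.6, -2.2, -1.6]
grip_width: 0.251
[ 0.664  0.291 -0.392  1.682  0.119  1.191 -0.476] [ 0.5237 -0.2291  0.1336] [ 4.61 -2.23 -1.58] [-0.4  -0.96 -0.12] 21.443776803842127
```

View pics/w9c.png

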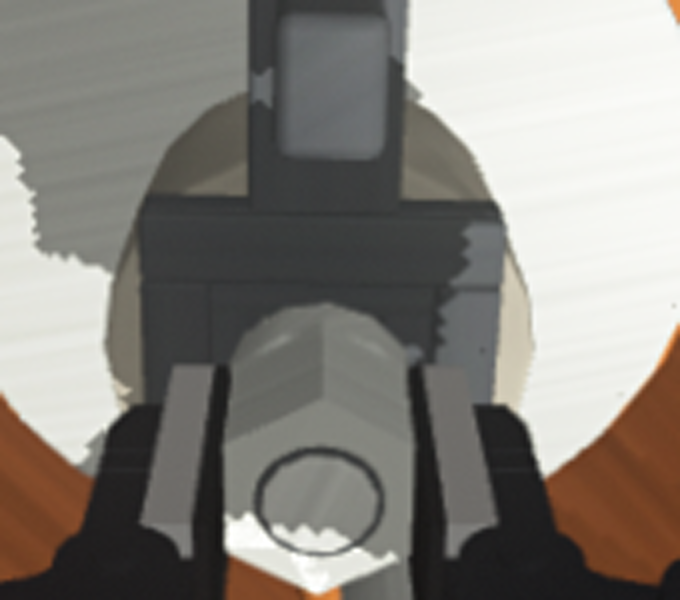

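The nut turned with the hand. Continue.

```bash
python3 -m handwheel '[[[0,0,-0.0003,0,0,0.15,0.0],[0,0,-0.0007,0,0,0.3,0.0],[0,0,-0.001,0,0,0.45,0.0],[0,0,-0.0013,0,0,0.6,0.0],[0,0,-0.0017,0,0,0.75,0.0],[0,0,-0.002,0,0,0.9,0.0],[0,0,-0.0022,0,0,1.0,0.0],[0,0,-0.0022,0,0,1.0,0.0]]]' 80
python3 - <<'E'
from h import *
o=manip.get_obs();print(o["joint_pos"].round(3),o["position"].round(4),o["ft_force"].round(2),o["torque"].round(2),o["grip_width"]*85.4)
E
python3 -m handwheel '[[[0,0,-0.0003,0,0,0.12,0.0],[0,0,-0.0005,0,0,0.24,0.0],[0,0,-0.0008,0,0,0.35,0.0],[0,0,-0.0008,0,0,0.35,0.0]]]' 80
python3 - <<'E'
from h import *
o=manip.get_obs();print(o["joint_pos"].round(3),o["position"].round(4),o["ft_force"].round(2),o["torque"].round(2),o["grip_width"]*85.4)
cv2.imwrite("pics/w10.png",manip.camera("wrist"))
crop("pics/w10.png","pics/w10c.png",200,170,170,150,4)
E
```

```text
clock: 9.72
position: [0.5239, -0.2296, 0.1359]
ee_rot: [0.997, -0.074, 0.001, 0.001]
ft_force: [6.5, -3.6, -3.4]
grip_width: 0.257
[ 0.559  0.276 -0.266  1.685  0.078  1.189 -1.445] [ 0.5239 -0.2296  0.1359] [ 6.52 -3.56 -3.44] [-0.82 -1.48 -0.1 ] 21.990006071106148
clock: 10.22
position: [0.5238, -0.2299, 0.1367]
ee_rot: [0.969, -0.246, 0.001, 0.0]
ft_force: [5.9, -4.2, -3.6]
grip_width: 0.253
[ 0.524  0.272 -0.224  1.686  0.065  1.189 -1.785] [ 0.5238 -0.2299  0.1367] [ 5.91 -4.21 -3.65] [-0.99 -1.49 -0.14] 21.636726992250274
```

View pics/w10c.png

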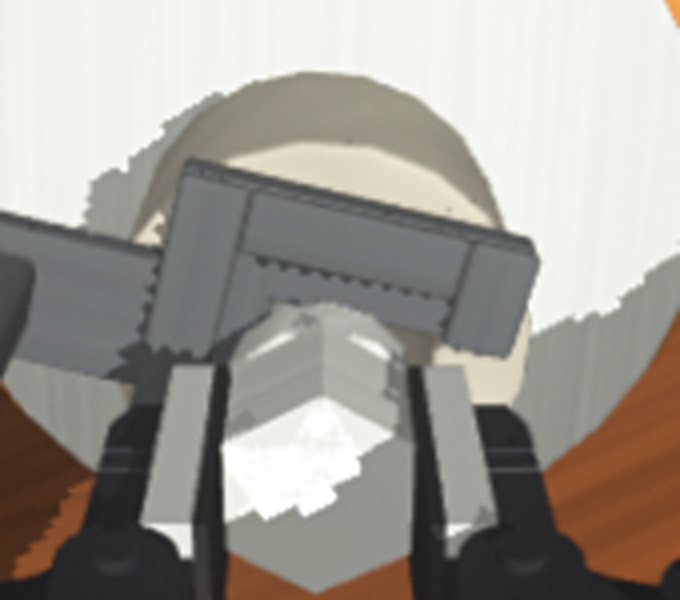

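The nut turned 2.35 rad (now about 2.4-2.65) and the washer is still in place. Release, rise, and check.

```bash
python3 -m handwheel '[[[0,0,0,0,0,0,0.034],[0,0,0,0,0,0,0.034],[0,0,0,0,0,0,0.034],[0,0,-0.03,0,0,0,0.034],[0,0,-0.08,0,0,0,0.034],[0,0,-0.11,0,0,-0.18,0.034],[0,0,-0.11,0,0,-0.36,0.034],[0,0,-0.11,0,0,-0.54,0.034]]]' 60;python3 -m handwheel '[[[0,0,0,0,0,-0.18,0.034],[0,0,0,0,0,-0.36,0.034],[0,0,0,0,0,-0.54,0.034],[0,0,0,0,0,-0.72,0.034],[0,0,0,0,0,-0.75,0.034],[0,0,0,0,0,-0.75,0.034]]]' 60
python3 - <<'E'
from h import *
o=manip.get_obs();print(o["joint_pos"].round(3),o["position"].round(4),o["ft_force"].round(2),o["clock"],pose(o)[1].as_matrix().round(3))
cv2.imwrite("pics/w11.png",manip.camera("wrist"))
crop("pics/w11.png","pics/w11c.png",190,90,180,150,4)
np.set_printoptions(suppress=True);print(wproj([.5225,-.23,.178],pose(o)))
E
```

```text
clock: 11.28
position: [0.5231, -0.2288, 0.2471]
ee_rot: [1.0, 0.024, 0.0, 0.0]
ft_force: [-0.2, 0.3, -1.0]
grip_width: 0.401
clock: 12.02
position: [0.5229, -0.2289, 0.2466]
ee_rot: [0.923, 0.384, -0.0, -0.0]
ft_force: [0.6, -0.5, -0.2]
grip_width: 0.4
[ 0.625  0.214 -0.342  1.528  0.072  1.412 -0.505] [ 0.5229 -0.2289  0.2466] [ 0.56 -0.54 -0.21] 12.025 [[ 0.705  0.709 -0.   ]
 [ 0.709 -0.705  0.   ]
 [-0.    -0.    -1.   ]]
[281.3050353 214.5909966]
```

View pics/w11c.png

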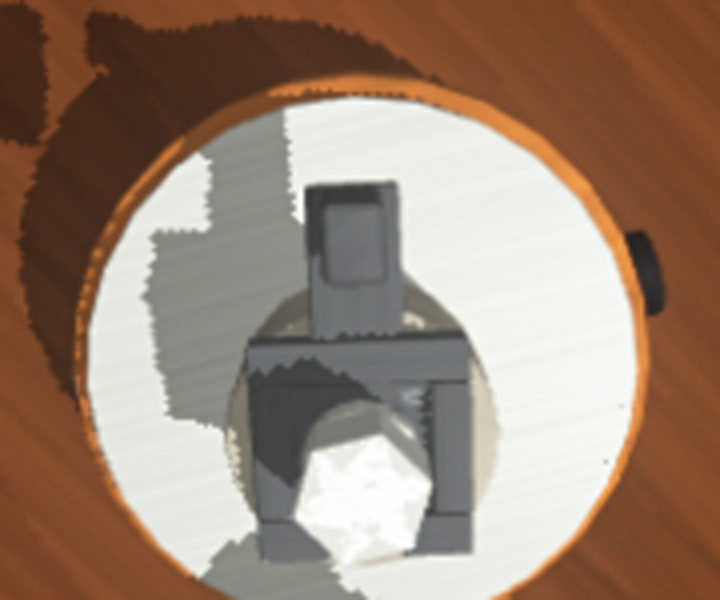

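Run:
```python
from h import *
p,r=pose()
for u,v,z in[(190+355/4,90+244/4,.176),(190+365/4,90+492/4,.1795)]:
    w=wat(u,v,z);print(w,r.inv().apply(w-p))
print((wat(190+258/4,90+455/4,.149)-wat(190+247/4,90+350/4,.149)), )
a=wat(190+323/4,90+205/4,.176);b=wat(190+323/4,90+283/4,.176);print(r.inv().apply(a-b))
```

```text
[ 0.55598248 -0.19372391  0.176     ] [ 0.04819072 -0.00139558  0.07061618]
[ 0.52379612 -0.22866178  0.1795    ] [0.00072192 0.00043465 0.06711898]
[-0.01513547 -0.01773529  0.        ]
[ 1.47043350e-02  1.03833475e-04 -8.42631748e-07]
```

Nut top is now above the spindle end, i.e. raised. The tab sits at tool offset (0.048,-0.0014), 48 mm from the axis as it should be. Go grasp the tab.

```bash
python3 -m handwheel '[[[0.048,-0.0014,0.02,0,0,-0.03,0.032],[0.048,-0.0014,0.07,0,0,-0.03,0.032],[0.048,-0.0014,0.105,0,0,-0.03,0.032],[0.048,-0.0014,0.119,0,0,-0.03,0.032],[0.048,-0.0014,0.119,0,0,-0.03,0.032],[0.048,-0.0014,0.119,0,0,-0.03,0.032]]]' 60
python3 - <<'E'
from h import *
o=manip.get_obs();print(o["joint_pos"].round(3),o["position"].round(4),o["ft_force"].round(2),o["clock"])
cv2.imwrite("pics/w12.png",manip.camera("wrist"))
crop("pics/w12.png","pics/w12c.png",200,170,170,150,4)
cv2.imwrite("pics/s12.png",manip.camera("scene"))
crop("pics/s12.png","pics/s12c.png",165,210,80,70,10)
E
```

```text
clock: 12.82
position: [0.5568, -0.1941, 0.1294]
ee_rot: [0.917, 0.399, 0.001, 0.001]
ft_force: [-0.7, -0.6, -0.5]
grip_width: 0.371
[ 0.561  0.329 -0.368  1.641  0.126  1.192 -0.586] [ 0.5568 -0.1941  0.1294] [-0.68 -0.64 -0.51] 12.825
```

View pics/w12c.png

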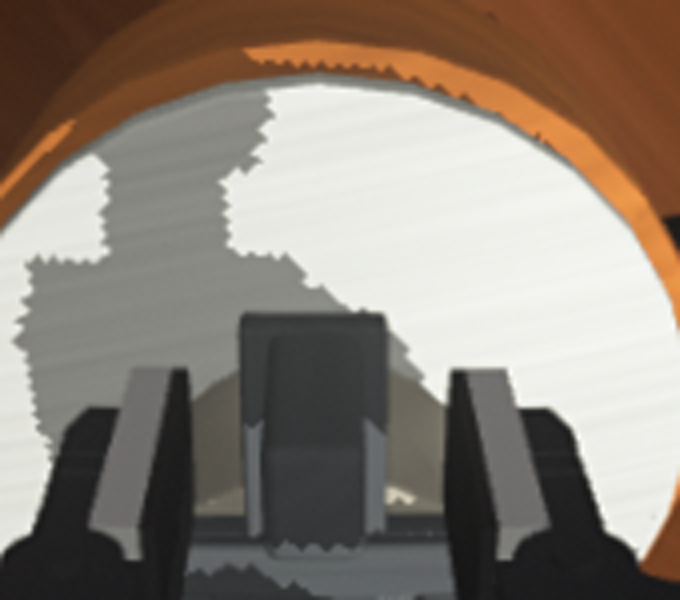

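View pics/s12c.png

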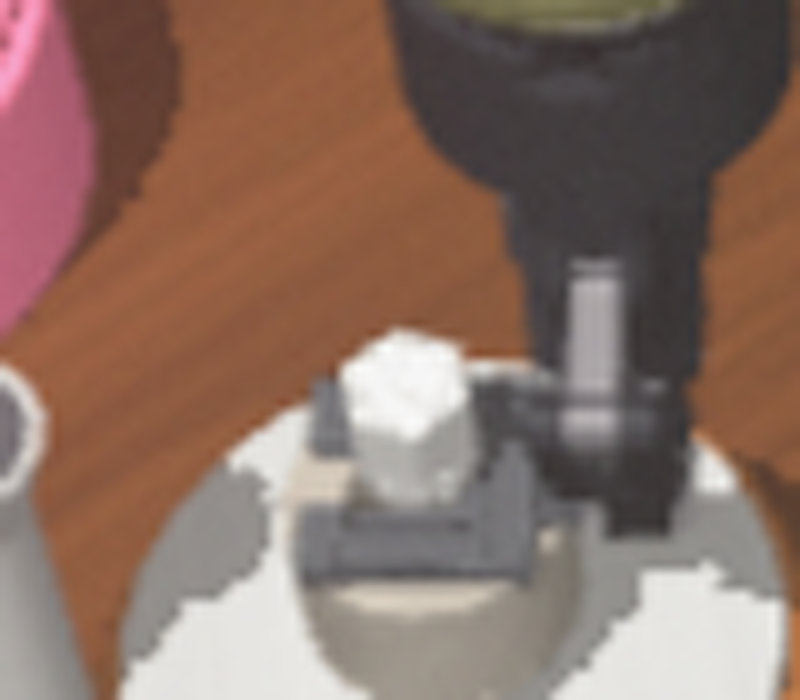

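```bash
python3 -m handwheel '[[[0,0,0,0,0,0,0.005],[0,0,0,0,0,0,0.0],[0,0,0,0,0,0,0.0],[0,0,0,0,0,0,0.0],[0,0,-0.001,0,0,0,0.0]]]' 60
python3 - <<'E'
from h import *
o=manip.get_obs();print(o["position"].round(4),o["ft_force"].round(2),o["torque"].round(2),o["clock"],o["grip_width"]*85.4)
cv2.imwrite("pics/w13.png",manip.camera("wrist"))
crop("pics/w13.png","pics/w13c.png",200,170,170,150,4)
cv2.imwrite("pics/s13.png",manip.camera("scene"))
crop("pics/s13.png","pics/s13c.png",165,210,80,70,10)
E
```

```text
clock: 13.55
position: [0.5558, -0.1939, 0.1287]
ee_rot: [0.917, 0.399, 0.0, 0.0]
ft_force: [0.1, -0.5, -1.2]
grip_width: 0.12
[ 0.5558 -0.1939  0.1287] [ 0.05 -0.49 -1.25] [ 0.01  0.01 -0.09] 13.55 10.290306665009682
```

View pics/w13c.png

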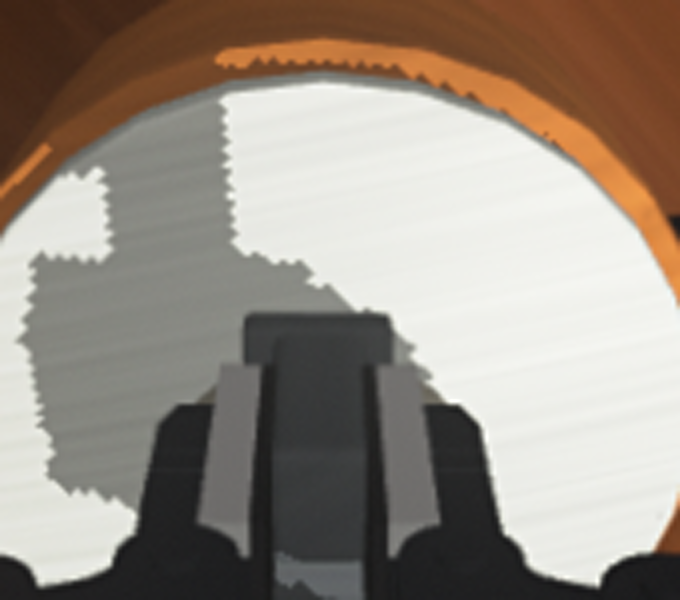

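View pics/s13c.png

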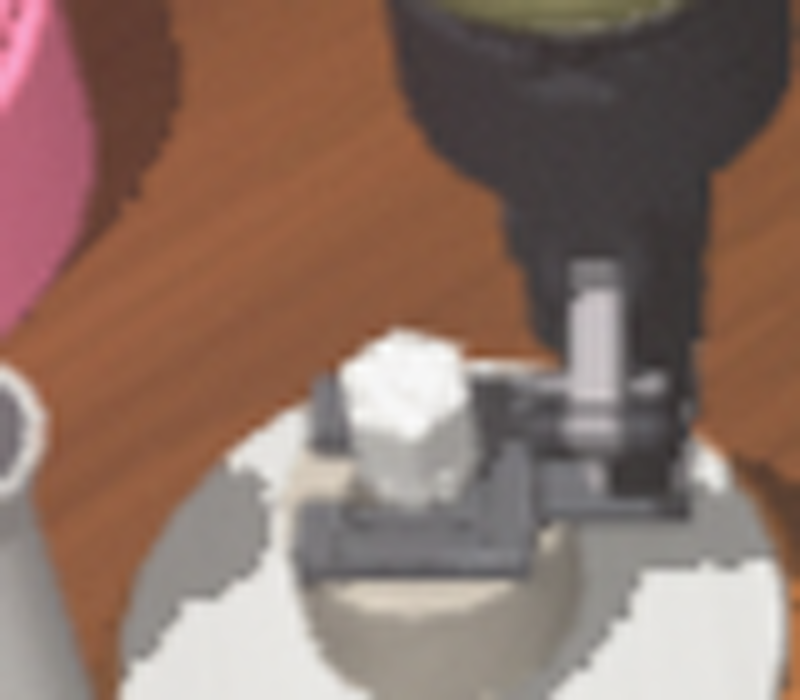

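Tab gripped. Draw the washer out along tool +x, which matches the washer's +x.

```bash
python3 -m handwheel '[[[0.003,0,0,0,0,0,0.0],[0.01,0,0,0,0,0,0.0],[0.018,0,0,0,0,0,0.0],[0.027,0,0,0,0,0,0.0],[0.036,0,0,0,0,0,0.0],[0.045,0,0,0,0,0,0.0],[0.055,0,0,0,0,0,0.0],[0.065,0,0,0,0,0,0.0]]]' 60
python3 - <<'E'
from h import *
o=manip.get_obs();print(o["position"].round(4),o["ft_force"].round(2),o["torque"].round(2),o["clock"],o["grip_width"]*85.4,o["joint_pos"].round(2))
cv2.imwrite("pics/s14.png",manip.camera("scene"))
crop("pics/s14.png","pics/s14c.png",155,195,130,110,6)
E
```

```text
clock: 14.65
position: [0.6006, -0.1455, 0.1285]
ee_rot: [0.917, 0.399, 0.0, -0.0]
ft_force: [0.8, 0.9, -0.3]
grip_width: 0.119
[ 0.6006 -0.1455  0.1285] [ 0.77  0.88 -0.32] [ 0.   -0.03 -0.01] 14.65 10.201693266970288 [ 0.47  0.39 -0.39  1.56  0.15  1.22 -0.7 ]
```

View pics/s14c.png

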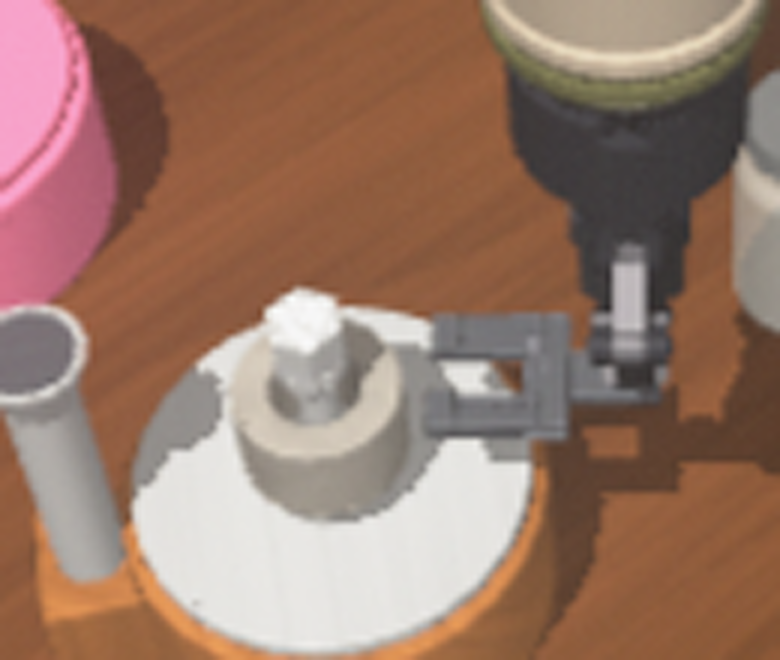

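Washer is clear and level, stone still on the mill. While carrying, I'll verify the tray pose in the scene picture.

```bash
python3 - <<'E'
from h import *
crop("pics/s14.png","pics/s14t.png",280,145,120,90,6)
E
python3 -m handwheel '[[[0,0,-0.03,0,0,0,0.0],[0,0,-0.07,0,0,0,0.0],[0.03,-0.029,-0.08,0,0,-0.1,0.0],[0.06,-0.058,-0.08,0,0,-0.22,0.0],[0.09,-0.087,-0.08,0,0,-0.34,0.0],[0.12,-0.115,-0.08,0,0,-0.46,0.0],[0.15,-0.144,-0.08,0,0,-0.58,0.0],[0.15,-0.144,-0.08,0,0,-0.58,0.0]]]' 60
```

```text
clock: 15.7
position: [0.5958, 0.0675, 0.2085]
ee_rot: [0.761, 0.648, 0.0, -0.001]
ft_force: [0.3, -0.4, -1.7]
grip_width: 0.123
```

View pics/s14t.png

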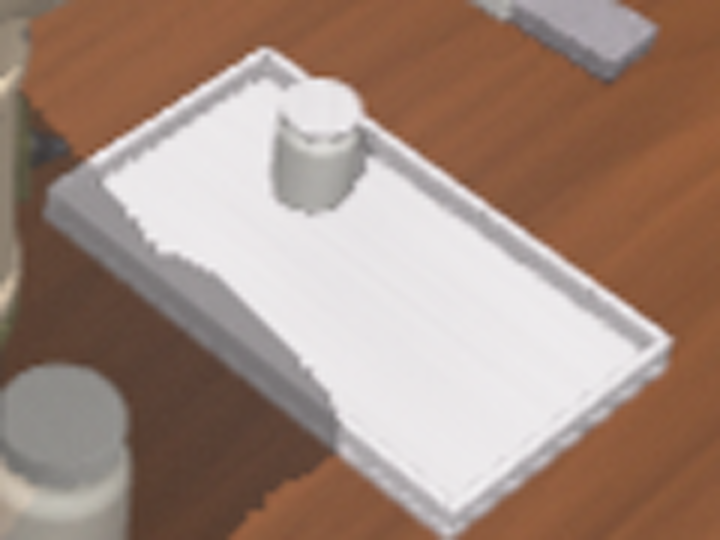

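Run:
```python
from h import *
P=[at("scene",280+u/6,145+v/6,.022) for u,v in [(265,48),(672,340),(450,512),(48,200)]]
for p in P: print(p.round(4))
print("c",np.mean(P,0)); print("can",at("scene",280+318/6,145+107/6,.06))
o=manip.get_obs();p,r=pose(o);print(p,r.as_matrix().round(3))
T=np.array([.594,.248,0])
print(r.inv().apply(T-p), o["joint_pos"])
cv2.imwrite("pics/w15.png",manip.camera("wrist"))
```

```text
[0.394  0.2971 0.022 ]
[0.6513 0.2904 0.022 ]
[0.6457 0.1408 0.022 ]
[0.3952 0.1441 0.022 ]
c [0.52154952 0.21810122 0.022     ]
can [0.46362286 0.25288507 0.06      ]
[0.5958479  0.06754372 0.20847107] [[ 0.16   0.987 -0.001]
 [ 0.987 -0.16   0.002]
 [ 0.002 -0.001 -1.   ]]
[ 0.17743175 -0.03043668  0.20885318] [ 0.27409552  0.3289631  -0.57876312  1.50003212  0.17924459  1.36634196
 -0.47667811]
```

View pics/w15.png

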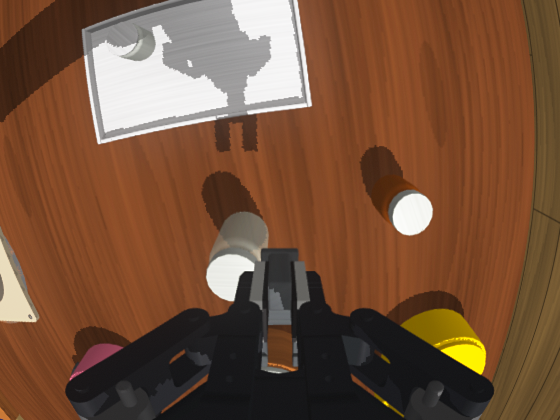

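```bash
python3 -m handwheel '[[[0.05,-0.007,0,0,0,-0.04,0.0],[0.1,-0.014,0,0,0,-0.08,0.0],[0.15,-0.021,0,0,0,-0.136,0.0],[0.179,-0.026,0.03,0,0,-0.136,0.0],[0.179,-0.026,0.08,0,0,-0.136,0.0],[0.179,-0.026,0.13,0,0,-0.136,0.0],[0.179,-0.026,0.14,0,0,-0.136,0.0],[0.179,-0.026,0.14,0,0,-0.136,0.0]]]' 60
python3 - <<'E'
from h import *
for u,v in[(310,104),(100,141)]: print(wat(u,v,.022,(np.array([.5958,.0675,.2085]),R.from_quat([.761,.648,0,-.001]))))
cv2.imwrite("pics/w16.png",manip.camera("wrist"));cv2.imwrite("pics/s16.png",manip.camera("scene"))
crop("pics/s16.png","pics/s16c.png",270,115,140,115,5)
o=manip.get_obs();print(o["position"],o["joint_pos"].round(3))
E
```

```text
clock: 16.75
position: [0.602, 0.2422, 0.0693]
ee_rot: [0.719, 0.695, 0.0, 0.0]
ft_force: [-0.2, 0.4, -1.6]
grip_width: 0.121
[0.64059779 0.14550575 0.022     ]
[0.38812055 0.1540966  0.022     ]
[0.60295821 0.24297701 0.07102999] [-0.004  0.559 -0.613  1.517  0.338  1.17  -0.712]
```

View pics/w16.png

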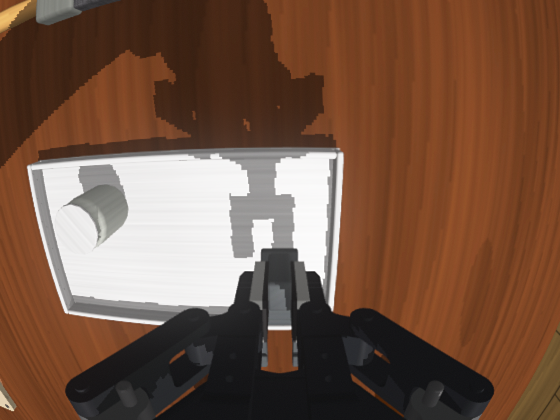

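View pics/s16c.png

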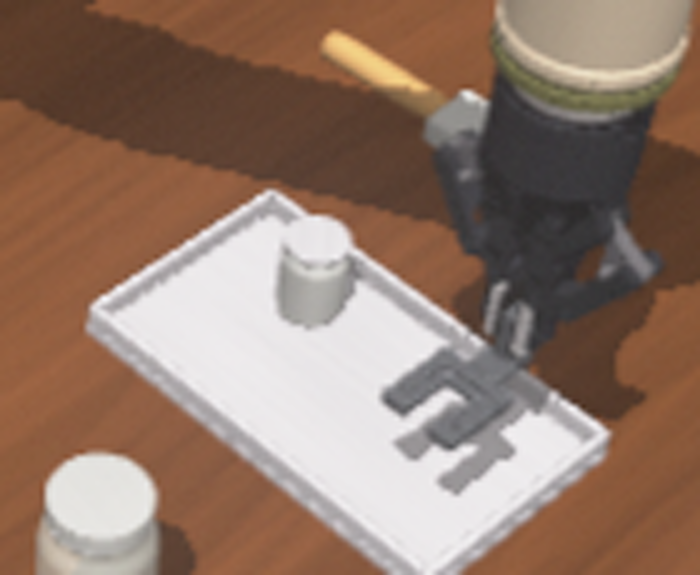

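Run:
```python
from h import *
p,r=pose();print(p,r.as_matrix().round(3))
for u,v in[(343,151),(30,166),(68,312),(328,329)]: print(wat(u,v,.022).round(4))
```

```text
[0.60295821 0.24297701 0.07102999] [[ 0.035  0.999  0.003]
 [ 0.999 -0.035  0.001]
 [ 0.001  0.003 -1.   ]]
[0.6473 0.2942 0.022 ]
[0.393  0.3006 0.022 ]
[0.3893 0.1546 0.022 ]
[0.6403 0.1434 0.022 ]
```

```bash
python3 -m handwheel '[[[0.002,-0.007,0.03,0,0,0,0.0],[0.002,-0.007,0.055,0,0,0,0.0],[0.002,-0.007,0.066,0,0,0,0.0],[0.002,-0.007,0.07,0,0,0,0.0],[0.002,-0.007,0.073,0,0,0,0.0],[0.002,-0.007,0.073,0,0,0,0.0]]]' 60
python3 - <<'E'
from h import *
cv2.imwrite("pics/s17.png",manip.camera("scene"))
crop("pics/s17.png","pics/s17c.png",330,155,80,70,8)
o=manip.get_obs();print(o["position"],o["ft_force"].round(2),o["torque"].round(2))
E
```

```text
clock: 17.6
position: [0.5951, 0.2449, -0.0037]
ee_rot: [0.719, 0.695, 0.0, 0.0]
ft_force: [0.6, 0.2, -0.3]
grip_width: 0.126
[ 0.59509787  0.2449191  -0.00375266] [-0.68  0.28 -1.03] [ 0.05  0.01 -0.04]
```

View pics/s17c.png

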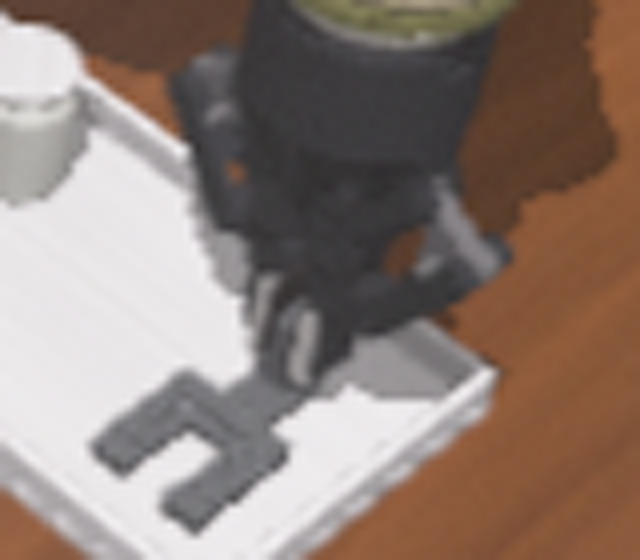

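```bash
python3 -m handwheel '[[[0,0,0.001,0,0,0,0.0],[0,0,0.002,0,0,0,0.0],[0,0,0.002,0,0,0,0.0]]]' 60
python3 -m handwheel '[[[0,0,0.001,0,0,0,0.0],[0,0,0.0015,0,0,0,0.0],[0,0,0.0015,0,0,0,0.0]]]' 60
```

```text
clock: 18.02
position: [0.5949, 0.2448, -0.0063]
ee_rot: [0.719, 0.695, 0.0, 0.0]
ft_force: [0.6, -1.2, 1.0]
grip_width: 0.123
clock: 18.4
position: [0.5949, 0.2449, -0.0064]
ee_rot: [0.719, 0.695, 0.0, 0.0]
ft_force: [-6.1, -2.8, 13.5]
grip_width: 0.126
```

On the floor (13 N). Ease off, release, rise.

```bash
python3 -m handwheel '[[[0,0,-0.0012,0,0,0,0.0],[0,0,-0.0012,0,0,0,0.014],[0,0,-0.0012,0,0,0,0.028],[0,0,-0.0012,0,0,0,0.028],[0,0,-0.02,0,0,0,0.028],[0,0,-0.06,0,0,0,0.028],[0,0,-0.11,0,0,0,0.028],[0,0,-0.16,0,0,0,0.028]]]' 60
python3 - <<'E'
from h import *
cv2.imwrite("pics/s18.png",manip.camera("scene"));cv2.imwrite("pics/w18.png",manip.camera("wrist"))
crop("pics/s18.png","pics/s18c.png",270,115,140,115,5)
o=manip.get_obs();print(o["position"],o["ft_force"].round(2),o["joint_pos"].round(3))
E
```

```text
clock: 19.4
position: [0.5946, 0.245, 0.1552]
ee_rot: [0.719, 0.695, 0.001, 0.0]
ft_force: [2.0, -0.3, 0.4]
grip_width: 0.325
[0.59727424 0.24672769 0.15999282] [0.13 0.8  1.31] [ 0.009  0.472 -0.644  1.442  0.288  1.312 -0.686]
```

View pics/s18c.png

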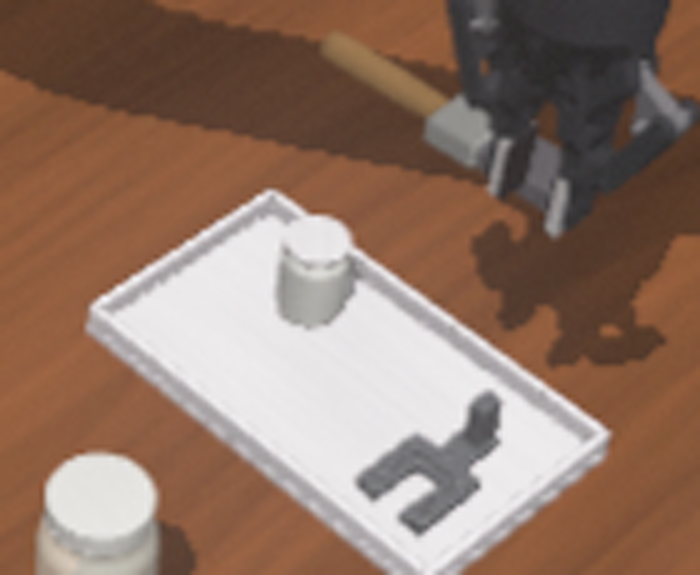

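View pics/w18.png

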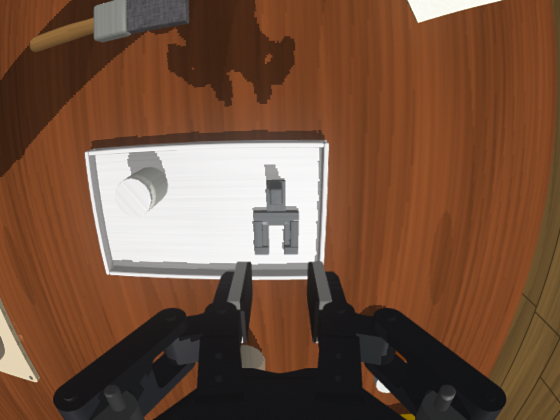

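Washer lies flat in the tray and the canister hasn't moved. Back to the stone, going high.

```bash
python3 -m handwheel '[[[-0.03,-0.004,-0.04,0,0,0.05,0.075],[-0.085,-0.01,-0.08,0,0,0.1,0.075],[-0.14,-0.017,-0.09,0,0,0.15,0.075],[-0.195,-0.024,-0.09,0,0,0.2,0.075],[-0.25,-0.03,-0.09,0,0,0.25,0.075],[-0.305,-0.037,-0.09,0,0,0.3,0.075],[-0.36,-0.043,-0.09,0,0,0.35,0.075],[-0.38,-0.0455,-0.09,0,0,0.4,0.075]]]' 60
python3 - <<'E'
from h import *
p,r=pose();print(p,r.as_matrix().round(3),r.inv().apply(np.array([.523,-.2295,.2])-p))
E
```

```text
clock: 20.5
position: [0.5354, -0.1373, 0.2429]
ee_rot: [0.845, 0.536, -0.0, 0.001]
ft_force: [0.3, 1.2, 0.2]
grip_width: 0.884
[ 0.53539042 -0.1372649   0.24290954] [[ 0.426  0.905  0.001]
 [ 0.905 -0.426 -0.001]
 [-0.001  0.001 -1.   ]] [-0.08867349  0.02806978  0.04302517]
```

```bash
python3 -m handwheel '[[[-0.05,0.015,0,0,0,0.05,0.075],[-0.0887,0.028,0.01,0,0,0.09,0.075],[-0.0887,0.028,0.02,0,0,0.09,0.075],[-0.0887,0.028,0.02,0,0,0.09,0.075]]]' 60
python3 - <<'E'
from h import *
o=manip.get_obs();p,r=pose(o);print(p,r.as_matrix().round(3),wproj([.523,-.2295,.1795]),o["grip_width"],o["joint_pos"].round(2))
cv2.imwrite("pics/w19.png",manip.camera("wrist"))
crop("pics/w19.png","pics/w19c.png",190,120,180,150,4)
E
```

```text
clock: 21.0
position: [0.5245, -0.224, 0.2218]
ee_rot: [0.866, 0.501, 0.0, -0.001]
ft_force: [-0.2, -0.2, 0.7]
grip_width: 0.881
[ 0.52451427 -0.22404563  0.22176833] [[ 0.499  0.867 -0.001]
 [ 0.867 -0.499  0.001]
 [ 0.001 -0.001 -1.   ]] [283.06512243 233.35471211] 0.8810404796982386 [ 0.64  0.23 -0.37  1.57  0.08  1.36 -0.26]
```

View pics/w19c.png

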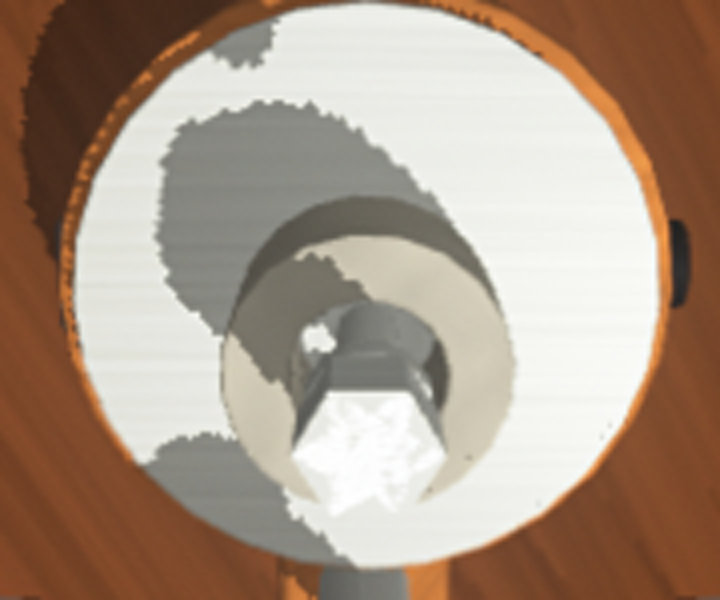

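Nut centre at (282,233), matching the prediction; the stone's ring is centred. Descend in stages.

```bash
python3 -m handwheel '[[[-0.0056,0.0013,0.02,0,0,0,0.075],[-0.0056,0.0013,0.06,0,0,0,0.075],[-0.0056,0.0013,0.09,0,0,0,0.075],[-0.0056,0.0013,0.112,0,0,0,0.075],[-0.0056,0.0013,0.117,0,0,0,0.075],[-0.0056,0.0013,0.117,0,0,0,0.075]]]' 60
python3 - <<'E'
from h import *
o=manip.get_obs();p,r=pose(o);print(p,o["ft_force"].round(1),o["grip_width"])
cv2.imwrite("pics/w20.png",manip.camera("wrist"));cv2.imwrite("pics/s20.png",manip.camera("scene"))
crop("pics/w20.png","pics/w20c.png",170,160,220,180,3.5)
crop("pics/s20.png","pics/s20c.png",155,195,100,90,7)
E
```

```text
clock: 21.8
position: [0.5234, -0.2305, 0.106]
ee_rot: [0.866, 0.5, 0.0, 0.0]
ft_force: [-0.2, -0.2, 0.5]
grip_width: 0.881
[ 0.52343171 -0.23052699  0.1060131 ] [-0.2 -0.2  0.5] 0.8808774695199935
```

View pics/w20c.png

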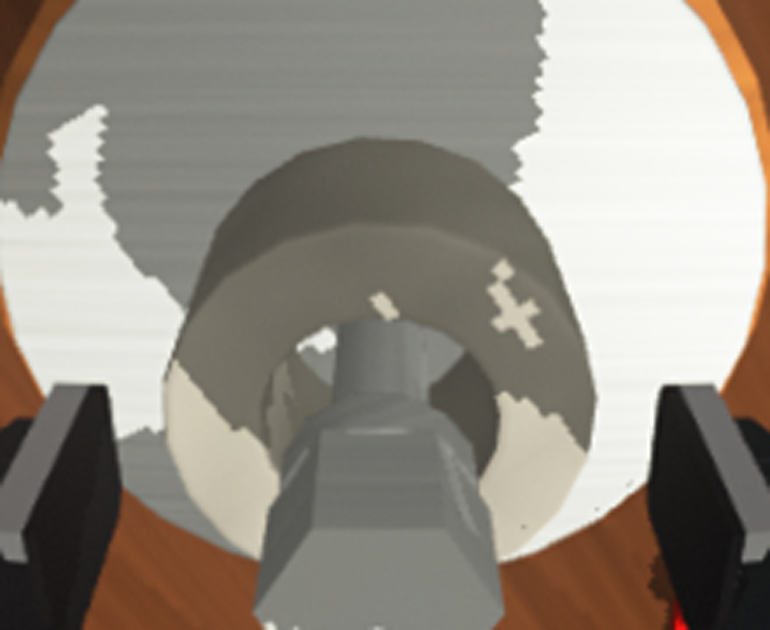

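View pics/s20c.png

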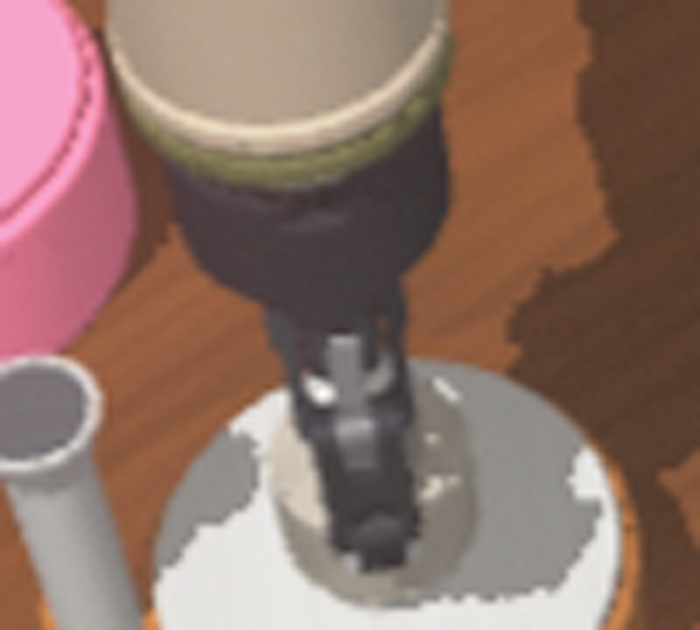

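```bash
python3 -m handwheel '[[[0,-0.001,0.006,0,0,0,0.075],[0,-0.001,0.011,0,0,0,0.075],[0,-0.001,0.011,0,0,0,0.075]]]' 60
python3 -m handwheel '[[[0,0,0.003,0,0,0,0.075],[0,0,0.006,0,0,0,0.075],[0,0,0.006,0,0,0,0.075]]]' 60
python3 - <<'E'
from h import *
o=manip.get_obs();p,r=pose(o);print(p,o["ft_force"].round(1),o["grip_width"])
cv2.imwrite("pics/w21.png",manip.camera("wrist"));cv2.imwrite("pics/s21.png",manip.camera("scene"))
crop("pics/w21.png","pics/w21c.png",170,160,220,180,3.5)
crop("pics/s21.png","pics/s21c.png",155,195,100,90,7)
E
```

```text
clock: 22.28
position: [0.5215, -0.2306, 0.0936]
ee_rot: [0.866, 0.5, -0.0, -0.0]
ft_force: [0.6, 1.1, -0.8]
grip_width: 0.879
clock: 22.65
position: [0.5217, -0.2307, 0.0879]
ee_rot: [0.866, 0.5, -0.0, -0.0]
ft_force: [-0.4, 0.7, 0.0]
grip_width: 0.879
[ 0.52172358 -0.23071474  0.08785818] [-0.4  0.7  0. ] 0.8789899630770834
```

View pics/w21c.png

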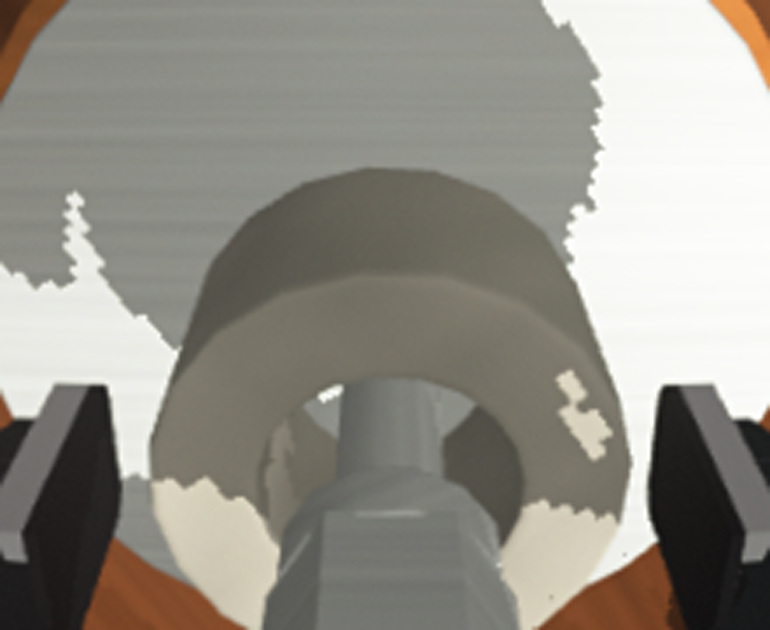

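View pics/s21c.png

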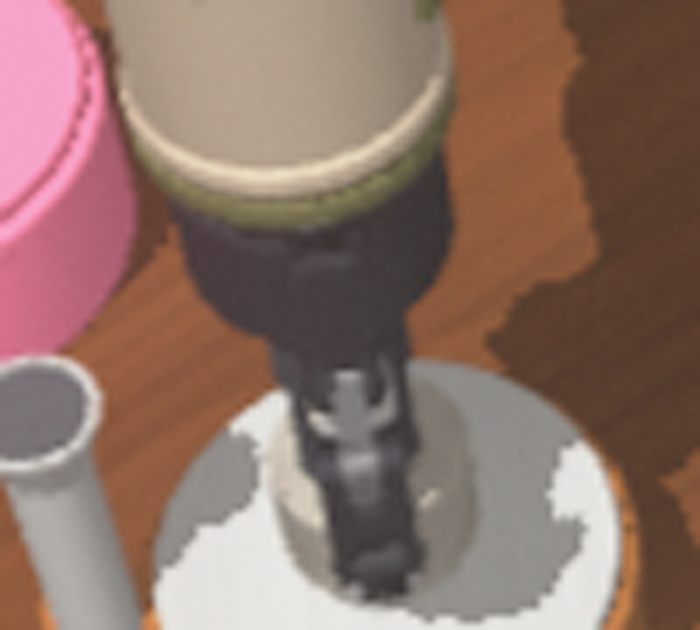

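```bash
python3 -m handwheel '[[[0.001,0,0,0,0,0,0.05],[0.001,0,0,0,0,0,0.05],[0.001,0,0,0,0,0,0.05],[0.001,0,0,0,0,0,0.05]]]' 60
python3 -m handwheel '[[[0,0,-0.002,0,0,0,0.05],[0,0,-0.006,0,0,0,0.05],[0,0,-0.012,0,0,0,0.05]]]' 60
python3 - <<'E'
from h import *
o=manip.get_obs();p,r=pose(o);print(p,o["ft_force"].round(1),o["torque"].round(2),o["grip_width"]*85.4)
cv2.imwrite("pics/w22.png",manip.camera("wrist"));cv2.imwrite("pics/s22.png",manip.camera("scene"))
crop("pics/w22.png","pics/w22c.png",170,160,220,180,3.5)
crop("pics/s22.png","pics/s22c.png",155,195,100,90,7)
E
```

```text
clock: 23.25
position: [0.5227, -0.2302, 0.089]
ee_rot: [0.866, 0.5, 0.0, 0.001]
ft_force: [-1.1, -0.4, 6.2]
grip_width: 0.709
clock: 23.62
position: [0.5221, -0.2297, 0.1001]
ee_rot: [0.866, 0.5, -0.0, -0.0]
ft_force: [-0.3, -0.6, -3.4]
grip_width: 0.71
[ 0.52214289 -0.22969379  0.10012412] [-0.3 -0.6 -3.4] [ 0.02 -0.01  0.04] 60.61461949648731
```

View pics/w22c.png

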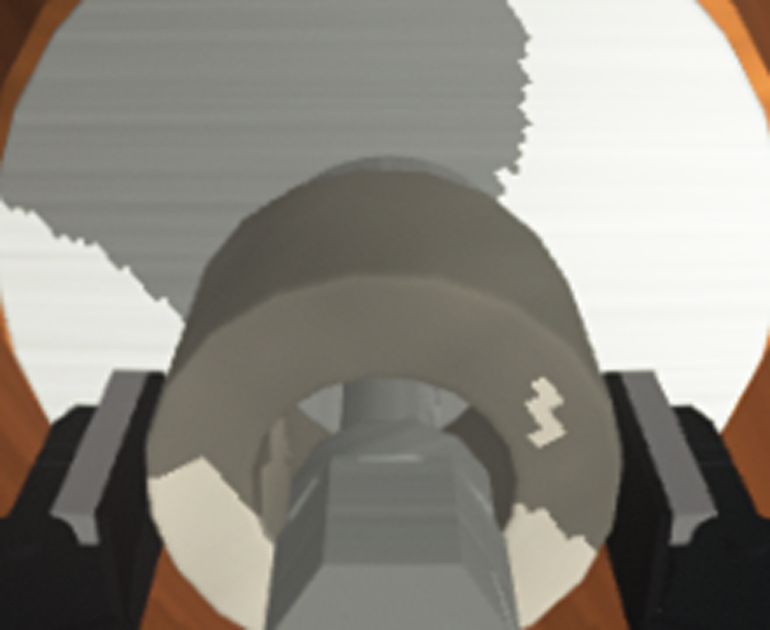

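View pics/s22c.png

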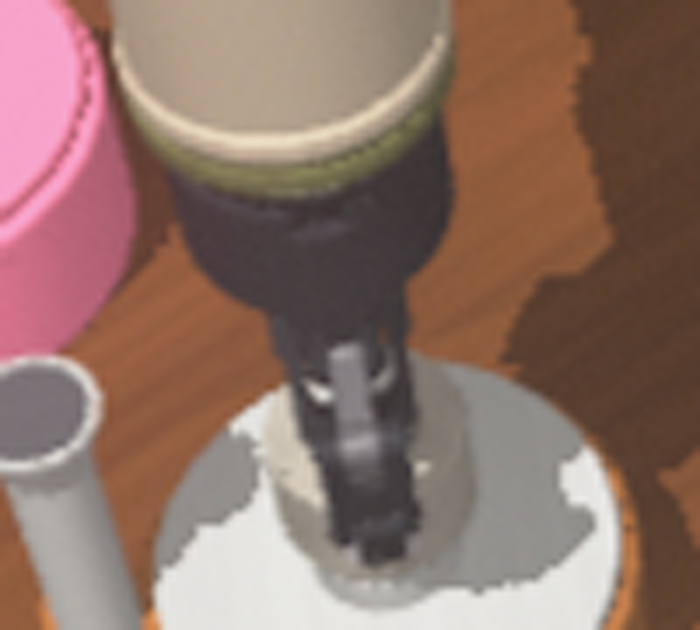

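The stone rises in the grip. Continue straight up to an underside height of about 0.21.

```bash
python3 -m handwheel '[[[0.0003,0,-0.015,0,0,0,0.05],[0.0003,0,-0.03,0,0,0,0.05],[0.0003,0,-0.045,0,0,0,0.05],[0.0003,0,-0.06,0,0,0,0.05],[0.0003,0,-0.075,0,0,0,0.05],[0.0003,0,-0.09,0,0,0,0.05],[0.0003,0,-0.105,0,0,0,0.05],[0.0003,0,-0.105,0,0,0,0.05]]]' 60
python3 - <<'E'
from h import *
o=manip.get_obs();p,r=pose(o);print(p,o["ft_force"].round(1),o["grip_width"]*85.4,r.as_matrix().round(3))
cv2.imwrite("pics/s23.png",manip.camera("scene"))
crop("pics/s23.png","pics/s23c.png",145,165,120,110,6)
print(r.inv().apply(np.array([.522,.212,.2])-p))
E
```

```text
clock: 24.72
position: [0.5232, -0.2298, 0.2066]
ee_rot: [0.866, 0.5, 0.001, 0.001]
ft_force: [0.3, -0.1, -3.2]
grip_width: 0.705
[ 0.52322688 -0.22979613  0.20656836] [ 0.3 -0.1 -3.2] 60.244249005761 [[ 0.5    0.866  0.002]
 [ 0.866 -0.5   -0.001]
 [ 0.     0.002 -1.   ]]
[ 0.38190449 -0.22212551  0.00613923]
```

View pics/s23c.png

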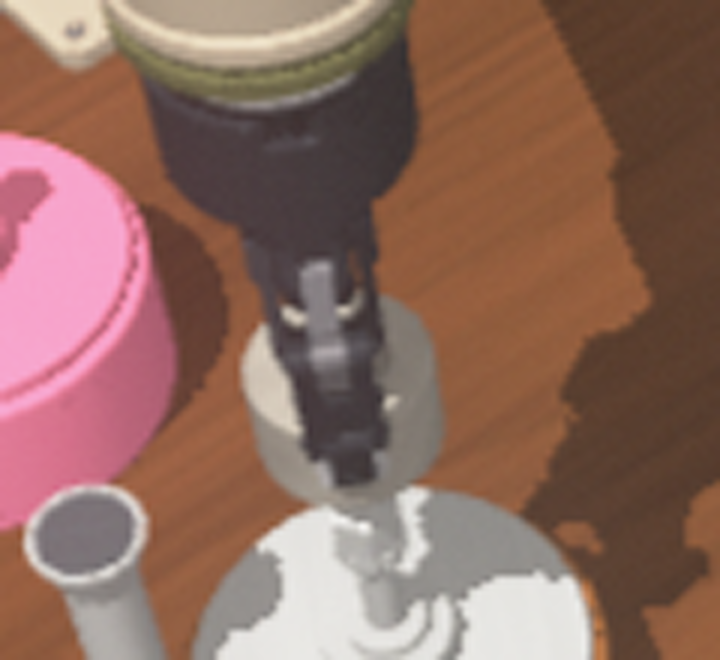

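```bash
python3 -m handwheel '[[[0.03,-0.017,0,0,0,0.08,0.05],[0.075,-0.043,0,0,0,0.2,0.05],[0.12,-0.07,0,0,0,0.33,0.05],[0.165,-0.096,0,0,0,0.46,0.05],[0.21,-0.122,0,0,0,0.6,0.05],[0.255,-0.148,0,0,0,0.72,0.05],[0.3,-0.174,0,0,0,0.84,0.05],[0.32,-0.186,0,0,0,0.94,0.05]]]' 60
python3 - <<'E'
from h import *
o=manip.get_obs();p,r=pose(o);print(p,o["grip_width"]*85.4,r.as_matrix().round(3),o["joint_pos"].round(2),r.inv().apply(np.array([.522,.212,.2])-p))
E
```

```text
clock: 25.78
position: [0.5205, 0.1441, 0.2045]
ee_rot: [0.999, 0.054, -0.001, -0.0]
ft_force: [-0.5, -0.5, -3.1]
grip_width: 0.707
[0.52049331 0.14406321 0.20445013] 60.35738172125852 [[ 0.994  0.107 -0.001]
 [ 0.107 -0.994  0.001]
 [-0.001 -0.001 -1.   ]] [ 0.15  0.19 -0.57  1.66  0.1   1.32 -1.9 ] [ 0.00877551 -0.06738087  0.00450447]
```

```bash
python3 -m handwheel '[[[0.004,-0.034,0,0,0,0,0.05],[0.009,-0.067,0.01,0,0,0,0.05],[0.009,-0.067,0.05,0,0,0,0.05],[0.009,-0.067,0.09,0,0,0,0.05],[0.009,-0.067,0.11,0,0,0,0.05],[0.009,-0.067,0.11,0,0,0,0.05]]]' 60
python3 - <<'E'
from h import *
o=manip.get_obs();p,r=pose(o);print(p,o["joint_pos"].round(2))
cv2.imwrite("pics/s24.png",manip.camera("scene"));cv2.imwrite("pics/w24.png",manip.camera("wrist"));cv2.imwrite("pics/t24.png",manip.camera("top"))
crop("pics/s24.png","pics/s24c.png",270,115,140,115,5)
E
```

```text
clock: 26.52
position: [0.5226, 0.2077, 0.094]
ee_rot: [0.999, 0.053, -0.001, 0.0]
ft_force: [0.8, 0.7, -2.3]
grip_width: 0.706
[0.52259164 0.20767993 0.09397363] [ 0.03  0.34 -0.59  1.73  0.21  1.13 -2.08]
```

View pics/s24c.png

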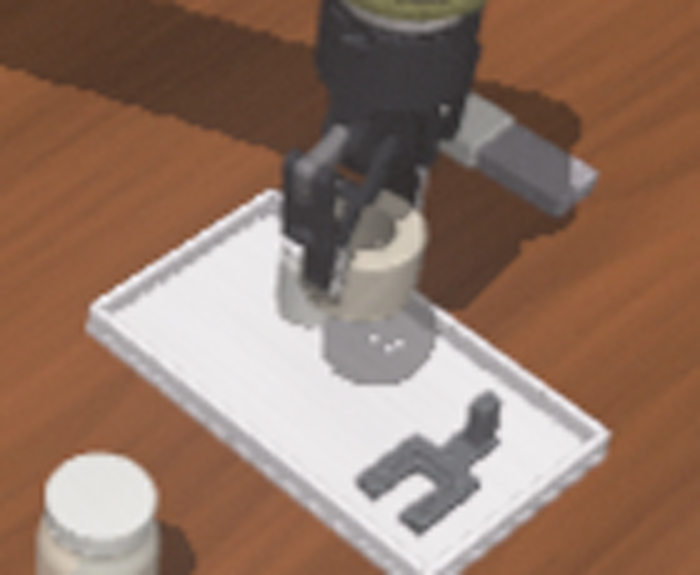

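View pics/w24.png

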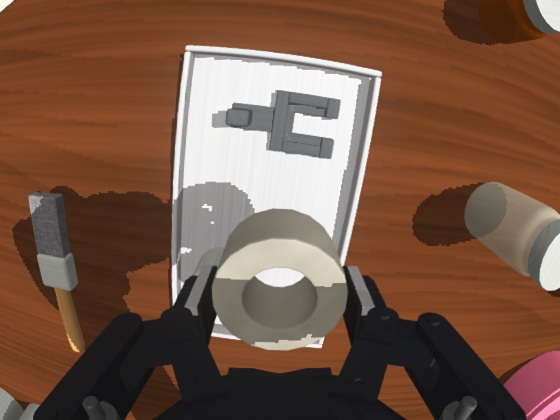

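```bash
python3 - <<'E'
from h import *
print(wat(330,157,.014),wat(272,148,.014),wat(238,112,.041))
E
python3 -m handwheel '[[[0,-0.002,0.03,0,0,0,0.05],[0,-0.002,0.055,0,0,0,0.05],[0,-0.002,0.075,0,0,0,0.05],[0,-0.002,0.087,0,0,0,0.05],[0,-0.002,0.093,0,0,0,0.05],[0,-0.002,0.096,0,0,0,0.05],[0,-0.002,0.096,0,0,0,0.05]]]' 60
python3 - <<'E'
from h import *
cv2.imwrite("pics/s25.png",manip.camera("scene"));cv2.imwrite("pics/w25.png",manip.camera("wrist"))
crop("pics/s25.png","pics/s25c.png",270,115,140,115,5)
E
```

```text
[0.5699769  0.17369151 0.014     ] [0.57194826 0.21979076 0.014     ] [0.59854248 0.24535092 0.041     ]
clock: 27.55
position: [0.5235, 0.2102, -0.0006]
ee_rot: [0.999, 0.053, 0.0, -0.0]
ft_force: [-0.1, -0.3, -2.5]
grip_width: 0.704
```

View pics/s25c.png

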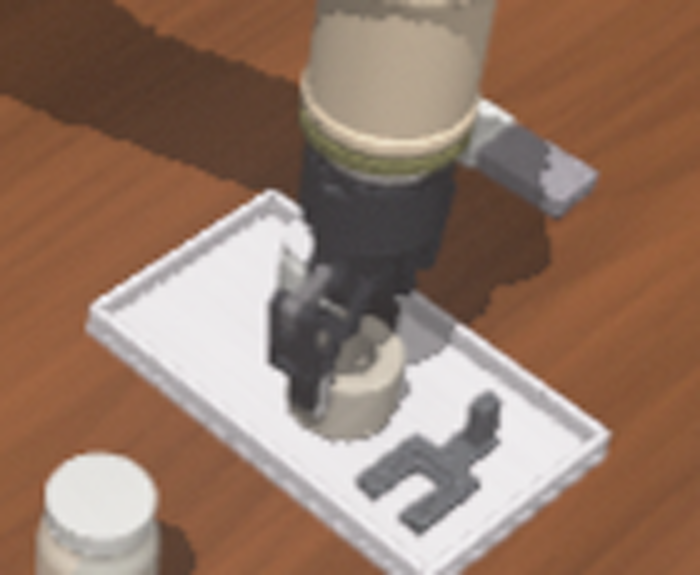

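View pics/w25.png

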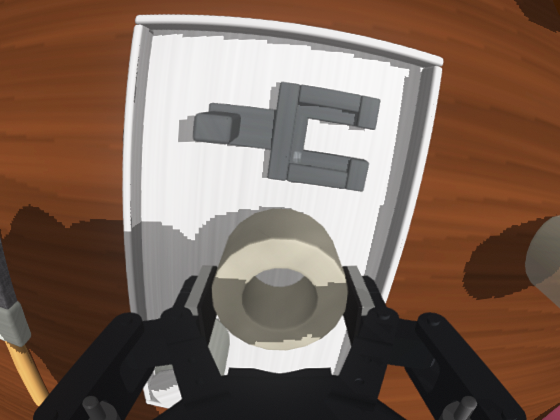

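```bash
python3 -m handwheel '[[[0,0,0.0015,0,0,0,0.05],[0,0,0.003,0,0,0,0.05],[0,0,0.003,0,0,0,0.05]]]' 60
python3 -m handwheel '[[[0,0,0.001,0,0,0,0.05],[0,0,0.002,0,0,0,0.05],[0,0,0.002,0,0,0,0.05]]]' 60
```

```text
clock: 28.02
position: [0.5231, 0.21, -0.004]
ee_rot: [0.999, 0.053, -0.0, 0.0]
ft_force: [0.1, 0.7, -3.4]
grip_width: 0.706
clock: 28.4
position: [0.5232, 0.2101, -0.0059]
ee_rot: [0.999, 0.053, 0.0, 0.0]
ft_force: [-0.7, -0.6, -1.9]
grip_width: 0.706
```

```bash
python3 -m handwheel '[[[0,0,0.0008,0,0,0,0.05],[0,0,0.0015,0,0,0,0.05],[0,0,0.0015,0,0,0,0.05]]]' 60
```

```text
clock: 28.78
position: [0.5233, 0.2101, -0.0061]
ee_rot: [0.999, 0.053, 0.0, 0.0]
ft_force: [-7.9, -2.7, 15.5]
grip_width: 0.705
```

```bash
python3 -m handwheel '[[[0,0,-0.0011,0,0,0,0.05],[0,0,-0.0011,0,0,0,0.064],[0,0,-0.0011,0,0,0,0.072],[0,0,-0.0011,0,0,0,0.074],[0,0,-0.02,0,0,0,0.074],[0,0,-0.06,0,0,0,0.074],[0,0,-0.11,0,0,0,0.074],[0,0,-0.16,0,0,0,0.074]]]' 60
python3 -m handwheel '[[[-0.03,0,-0.05,0,0,0,0.074],[-0.06,0,-0.06,0,0,0,0.074],[-0.06,0,-0.06,0,0,0,0.074]]]' 60
python3 - <<'E'
from h import *
for n in("scene","wrist","top"): cv2.imwrite(f"pics/{n}26.png",manip.camera(n))
crop("pics/scene26.png","pics/s26c.png",270,115,140,115,5)
print(manip.get_obs()["ft_force"])
E
```

```text
clock: 29.78
position: [0.523, 0.2103, 0.1556]
ee_rot: [0.999, 0.054, 0.001, -0.0]
ft_force: [1.6, -0.6, -0.1]
grip_width: 0.863
clock: 30.15
position: [0.4627, 0.2044, 0.2154]
ee_rot: [0.999, 0.054, 0.002, 0.0]
ft_force: [0.2, -0.7, -0.1]
grip_width: 0.867
[ 0.05359346 -0.14361234 -0.25623607]
```

View pics/s26c.png

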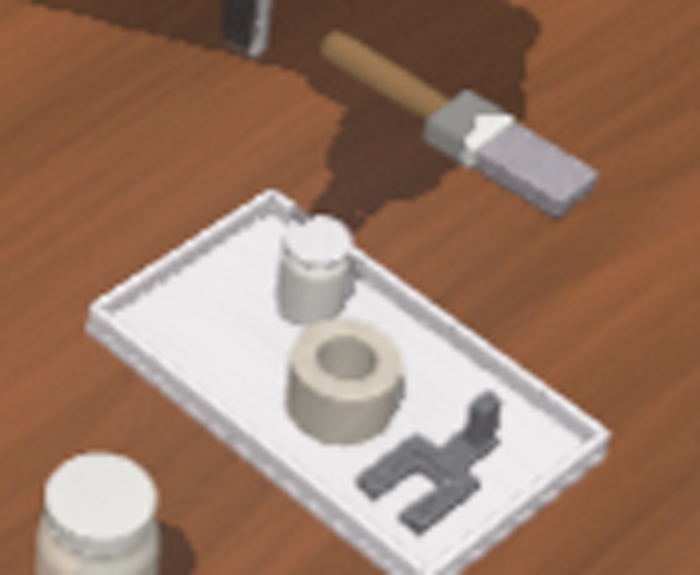

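View pics/wrist26.png

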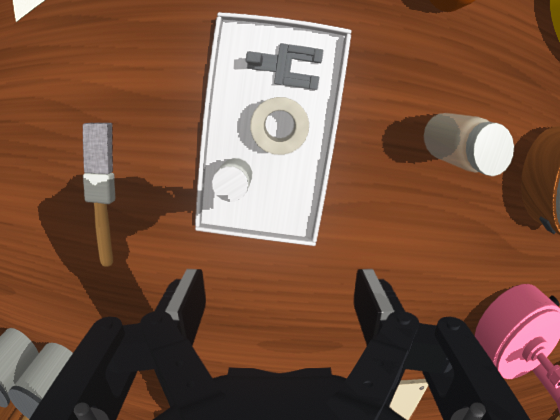

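View pics/scene26.png

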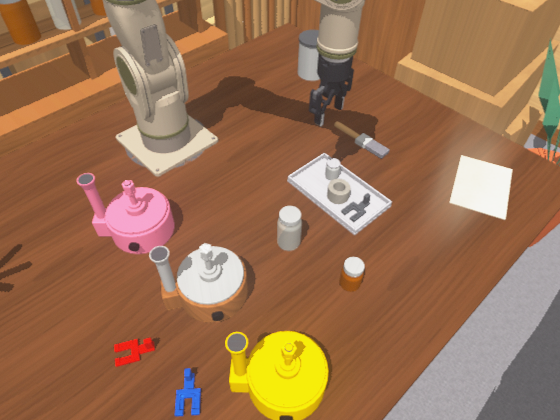

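Stone and washer lie flat and apart in the tray. Canister, jars and brush are where they were, and the nut is still raised on the spindle. Handing in.

Run:
```python
from h import *
print(manip.hand_in())
```

```text
the job is handed in; nothing more can be done
None
```

The mill is stripped and the job was handed in at about 30 s of the 72 s allowed; the hand-in gave no verdict.

- **Nut:** I turned it 2.35 rad clockwise. With the 0.05 to 0.3 rad it started at, that puts it at roughly 2.4 to 2.65 rad. I had no direct reading of the joint. Afterwards its top hid the end of the spindle, which fits a rise of about 5 mm, and it was still up at the end.
- **Washer:** I drew it out by the tab along its own +x and laid it in the tray, releasing after floor contact at about 13 N.
- **Millstone:** I lifted it straight up over the nut and laid it in the tray, releasing after floor contact at about 15 N.

**Last pictures:** Washer and stone lie flat, the right way up and apart, with the gripper clear of everything. By my estimate in the tray's frame, the washer is at about (0.078, -0.02) m and the stone at about (0.006, -0.007) m. The canister, both jars and the brush look unmoved.

**What disagreed:**
- **First nut grip missed:** the fingertips sat about 27 mm behind the reported TCP, so the fingers shut above the nut. I saw this in the pictures and corrected for it afterwards.
- **Opening reading:** it ran about 2 mm below the known widths on the nut, tab and stone.
- **Tray position:** the cameras disagreed by up to about 10 mm, so I used the average.

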